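# Pack the aluminium blanks in two layers

## Task

The solvent can is parked on the stand where the aluminium blanks are to be packed: first lift it by its handle and set it upright in the middle of the round cork mat beside the stand. Then lay every long bar from its tray flat on the stand, crosswise (its length along the stand's short side), on the stand's centre line and well spread out along it, cover them all with the hardboard slip laid level along the stand's length and centred, and last lay every short block flat on the slip, side by side in one row and well within its edges. Leave the three ink bottles around the stand where they are.

Things in the scene. Friction and masses are not known exactly. Their poses are not given: they have to be found in the camera images.
- can: grey solvent can, closed, 90 mm across, body and lid 92 mm high, with a black carrying handle over it: a straight bar 94 mm long (along the can's x), 18 mm wide, 18 mm high, its underside 134 mm and its top 152 mm above the can's foot, on two posts 72 mm apart; 0.55 kg. Origin: centre of the foot; z up. At the start it stands on the stand
- mat: round cork mat, 120 mm across, 4 mm thick, fixed on the bench on the robot's side of the stand. Origin: centre of its underside
- stand: low fixed stand: plywood board 140 mm (its x) by 260 mm (its y, the long way) on short steel legs, top face 40 mm above the bench. Origin: on the bench under its centre
- sheet: loose separator slip of plain grey hardboard, 220 mm (its x) by 60 mm (its y), 8 mm thick, 0.1 kg, lying flat on two low fixed battens (12 mm high, 12 mm wide, under the slip 85 mm either side of its middle, so that there is free room under its edges) on the robot's side of the stand. Origin: centre of its underside
- bar_bin: fixed grey tray, 268 mm (its x) by 106 mm, 13 mm high over all with a 5 mm floor and 5 mm walls, two cross walls making three compartments in a row along x (centres at -88, 0 and +88 mm); each compartment holds one aluminium bar or is empty. The bar tray and the block tray may be on either side. Origin: centre of the underside
- block_bin: fixed grey tray, the same as the bar tray, each compartment holding one aluminium block or empty. Origin: centre of the underside
- bar0: long aluminium bar, 90 mm (its x) by 30 mm (its y) by 26 mm high, 0.19 kg (a little more or less), lying in a compartment of the bar tray, its length across the tray; may be absent. Origin: centre of the underside
- bar1: long aluminium bar, 90 mm (its x) by 30 mm (its y) by 26 mm high, 0.19 kg (a little more or less), lying in a compartment of the bar tray, its length across the tray; may be absent. Origin: centre of the underside
- bar2: long aluminium bar, 90 mm (its x) by 30 mm (its y) by 26 mm high, 0.19 kg (a little more or less), lying in a compartment of the bar tray, its length across the tray; may be absent. Origin: centre of the underside
- block0: short aluminium block, 60 mm (its x) by 50 mm (its y) by 20 mm high, 0.16 kg (a little more or less), lying in a compartment of the block tray; may be absent. Origin: centre of the underside
- block1: short aluminium block, 60 mm (its x) by 50 mm (its y) by 20 mm high, 0.16 kg (a little more or less), lying in a compartment of the block tray; may be absent. Origin: centre of the underside
- block2: short aluminium block, 60 mm (its x) by 50 mm (its y) by 20 mm high, 0.16 kg (a little more or less), lying in a compartment of the block tray; may be absent. Origin: centre of the underside
- ink_a: small ink bottle, 28 mm across, 62 mm high, standing beside or behind the stand; a bystander, not to be disturbed. Origin: centre of its underside
- ink_b: small ink bottle, 28 mm across, 62 mm high, standing beside or behind the stand; a bystander, not to be disturbed. Origin: centre of its underside
- ink_c: small ink bottle, 28 mm across, 62 mm high, standing beside or behind the stand; a bystander, not to be disturbed. Origin: centre of its underside
There are look-alikes about, which are no part of the job. Leave any orange look-alike of the bar0 alone. Leave any green look-alike of the block0 alone.

How it is judged:
On the way, in this order (a step that is already met when the one before it is completed fails the run):
1. the can stands upright on the cork mat, let go (horizontal distance between can and mat below 0.03 m and z of can in the frame of mat between -0.002 and 0.009 m and angle between can's own z axis and vertical below 0.1 rad and linear speed of can below 0.02 m/s and contact force between the fingers and can below 0.2 N), for 0.2 s.
2. all bars lie flat and crosswise on the stand, let go (z of bar0 in the frame of stand between 0.034 and 0.046 m and x of bar0 in the frame of stand between -0.04 and 0.04 m and y of bar0 in the frame of stand between -0.12 and 0.12 m and angle between each of bar0, bar1, bar2's own z axis and vertical below 0.12 rad and angle between the x axis of each of bar0, bar1, bar2 and the x axis of stand, either way round below 0.35 rad and linear speed of each of bar0, bar1, bar2 below 0.02 m/s and contact force between the fingers and bar0 below 0.2 N and z of bar1 in the frame of stand between 0.034 and 0.046 m and x of bar1 in the frame of stand between -0.04 and 0.04 m and y of bar1 in the frame of stand between -0.12 and 0.12 m and contact force between the fingers and bar1 below 0.2 N and z of bar2 in the frame of stand between 0.034 and 0.046 m and x of bar2 in the frame of stand between -0.04 and 0.04 m and y of bar2 in the frame of stand between -0.12 and 0.12 m and contact force between the fingers and bar2 below 0.2 N), for 0.2 s.
3. the slip lies level on the bars, covering them, along the stand, let go (all of step 2 and z of sheet in the frame of stand between 0.06 and 0.072 m and x of sheet in the frame of stand between -0.035 and 0.035 m and y of sheet in the frame of stand between -0.04 and 0.04 m and angle between sheet's own z axis and vertical below 0.05 rad and angle between the x axis of sheet and the y axis of stand, either way round below 0.25 rad and linear speed of sheet below 0.02 m/s and contact force between the fingers and sheet below 0.2 N and x of bar0 in the frame of sheet between -0.115 and 0.115 m and y of bar0 in the frame of sheet between -0.035 and 0.035 m and x of bar1 in the frame of sheet between -0.115 and 0.115 m and y of bar1 in the frame of sheet between -0.035 and 0.035 m and x of bar2 in the frame of sheet between -0.115 and 0.115 m and y of bar2 in the frame of sheet between -0.035 and 0.035 m), for 0.2 s.
At the end, for the whole second after the job is handed in: Can upright within 30 mm of the mat centre; bars flat on the stand, crosswise (20 deg), within 40 mm of its long centre line; slip level on the bars, within 35 mm across, 40 mm along and 14 deg of the stand; blocks flat on the slip, within 25 mm of its centre line; all released, at rest (all of step 1 and all of step 3 and z of block0 in the frame of sheet between 0.003 and 0.013 m and x of block0 in the frame of sheet between -0.1 and 0.1 m and y of block0 in the frame of sheet between -0.025 and 0.025 m and angle between each of block0, block1, block2's own z axis and vertical below 0.12 rad and linear speed of each of block0, block1, block2 below 0.02 m/s and contact force between the fingers and block0 below 0.2 N and z of block1 in the frame of sheet between 0.003 and 0.013 m and x of block1 in the frame of sheet between -0.1 and 0.1 m and y of block1 in the frame of sheet between -0.025 and 0.025 m and contact force between the fingers and block1 below 0.2 N and z of block2 in the frame of sheet between 0.003 and 0.013 m and x of block2 in the frame of sheet between -0.1 and 0.1 m and y of block2 in the frame of sheet between -0.025 and 0.025 m and contact force between the fingers and block2 below 0.2 N); the robot touches nothing.
It fails at once if an ink bottle is disturbed (moved more than 60 mm) (distance of any of ink_a, ink_b, ink_c from where it was at the start of the episode above 0.06 m).
Of bar0, bar1, bar2 only 2 to 3 are there at a start; the rules pass over those that are not, and their reading is None.
Of block0, block1, block2 only 2 to 3 are there at a start; the rules pass over those that are not, and their reading is None.
At some moment in a run one of can may be knocked a few centimetres aside while the robot is not near it.
Once in a run the grip may slacken for a moment while it holds something.
It also fails if it takes over 210 s, if anything falls off the work surface, if the arm or the gripper's body presses on something with over 40 N, if the wrist force passes 120 N, or if a joint passes its speed limit or range.

## Robot

A 6-joint arm with a two-finger parallel gripper is mounted at the origin on the work surface. World frame = base frame: x ahead of the robot, y to its left, z up, the work surface at z = 0. Lengths are in m, angles in rad, forces in N, time in s.
With the tool pointing down it reaches from about 0.375 to 0.9 m from the base axis. Payload 3.1 kg.
Tool frame: the origin (TCP) lies between the finger pads; the fingertips stand 19 mm ahead of it and the grasp point (between the pads) is the TCP; z points along the fingers, y is the line along which they close (so a half turn about z gives the same grasp; the last joint's range is limited). The gripper opens to 87 mm and grips with 3 to 60 N. Pads are 19 mm wide; open, the fingers measure 117 mm over their backs; the gripper's body (75 mm by 190 mm) begins 51 mm behind the grasp point.
Start: joints at [1.038, 0.527, 1.433, -0, 1.181, -0.178], TCP at [0.216, 0.586, 0.242] pointing down, gripper open.
Joint ranges: [-3.08, 3.08], [-0.75, 2.2], [0.22, 2.44], [-1.43, 4.57], [0, 2.65], [-2.85, 2.85]. Speed limits (rad/s): [2.79, 2.79, 3.14, 3.14, 3.14, 3.14].

## Interface

Orientations are given as a unit quaternion [x, y, z, w].
In Python, from rig import telemetry, viewer, hand_in gives the robot as it stands. The module is installed in compiled form; this text tells all that it offers.
- The arm moves only by the shell command python3 -m creep 'ROWS' [FORCE]. ROWS is JSON, a list of rows, each an object with "translation": the shift along the tool's x, y, z in mm, a list of three; "roll": the turn about the tool's z in degrees; "gripper": the finger opening in mm, from 0 to 87. In form: [{"translation": [tx, ty, tz], "roll": roll, "gripper": gripper}, ...]. A call has 1 to 5 rows; each row is the pose to reach, as a shift and turn from the pose commanded when the call began, along the tool's axes at that moment; what a row does not reach only later rows make up. A row lasts 1/12 s, in which the tool goes at most 41.7 mm and 7.16 degrees, less where a joint would pass 70% of its speed; a pose out of reach is approached as far as the arm can. A call with a gripper value outside its range is refused whole. The fingers move at their own pace and stop on an object; FORCE is the grip in N (left out, the last holds). Time passes only in rows, so rows that repeat a pose let the fingers close. It gives the time, the measured TCP pose, the force, the opening and the grip force at its end, in the units of the state.
- telemetry.get_obs(): the state, without advancing time (a new reading comes with each control period).
- viewer.camera(name): name is "scene" or "top" or "wrist"; returns the picture (400x640x3 uint8, blue, green, red); there is no depth.
- viewer.camera_info(name): a dict with "intrinsics" (3x3 intrinsics, pixels), "rvec" (rotation vector, rad) and "tvec" (3), from world to camera coordinates, as OpenCV has them; the wrist camera has in their place "hand_eye" (4x4, takes a point from camera to tool coordinates, whose origin is the TCP and whose axes are the flange's). Camera axes: x right, y down, z forward; pixel columns grow to the right and rows downward; lengths in m; the calibration is good to about 2 mm. A picture is of the moment at which its call begins: read the wrist's pose just before it. camera_info takes no time and is no camera call.
- hand_in(): hands the job in; it is judged then, once.
Trained networks look in the newest picture that a camera, given by its name, has taken for a name from the list of things; names that differ only in an ending like _2 or _b are one class to them, and where a whole thing is asked for, a point or a joint stands for the part that bears it (a point fixed in the world has none). Each returns a list of dicts, best first, with "p" (0 to 1); they miss things now and then, are a little off and sometimes report something else, mostly with a low value. They report only what shows in the picture. A call takes as long as a camera call. They do not tell look-alikes from the thing itself.
- viewer.recognise(camera, thing): "bbox" ([left, top, width, height] in pixels, round what is visible of it).
The state is a dict: "time": time; "q": joint angles; "joint_velocities": joint speeds; "joint_torque": joint torques, N m; "position": TCP position; "tool_rot": TCP orientation; "ft_force": force on the tool from outside, world axes, zero at the start; "moment": the same for the moment, N m; "grip_width": finger opening in m; "grip_force": force on a finger pad.
Only numpy, scipy, OpenCV 4.12 (cv2) and the standard library are available. Lean on these libraries where they do the work, as an engineer would, in place of code of your own. Each camera call takes 0.05 s, during which the arm holds its last target. There are 200 camera calls.

## Working session

There is one attempt and no reset: what is moved stays moved. The work goes in short steps, Python scripts to look and compute and a shell command to move; the robot and the scene stay as the last step left them, time stands still between calls to the robot, and variables do not carry over. Pictures are saved under pics/ and viewed, at most 14 in all, crops included, and the job is handed in when it is done.

```bash
mkdir -p pics; python3 - <<'E'
from rig import telemetry, viewer
import cv2, numpy as np
for n in ("scene","top"):
    cv2.imwrite(f"pics/{n}0.png", viewer.camera(n))
    i=viewer.camera_info(n); print(n,i)
print(viewer.camera_info("wrist"))
o=telemetry.get_obs(); print(o)
E
```

```text
scene {'intrinsics': array([[453.44886244,   0.        , 315.93936412],
       [  0.        , 453.44886244, 201.65095243],
       [  0.        ,   0.        ,   1.        ]]), 'rvec': array([ 1.76707909,  1.69640991, -0.75165368]), 'tvec': array([ 0.00746874, -0.30750386,  1.65201859])}
top {'intrinsics': array([[439.02262525,   0.        , 315.9357434 ],
       [  0.        , 439.02262525, 209.84891656],
       [  0.        ,   0.        ,   1.        ]]), 'rvec': array([ 2.16569185, -2.11519773,  0.17761324]), 'tvec': array([-0.07364425,  0.48780113,  1.30096396])}
{'intrinsics': array([[318.47174032,   0.        , 313.41847565],
       [  0.        , 318.47174032, 201.92822363],
       [  0.        ,   0.        ,   1.        ]]), 'hand_eye': array([[-4.65498506e-04, -9.70866787e-01, -2.39619417e-01,
         6.53972642e-02],
       [ 9.99999859e-01, -5.13605750e-04,  1.38320694e-04,
         1.32869589e-03],
       [-2.57360878e-04, -2.39619318e-01,  9.70866889e-01,
        -1.42304087e-01],
       [ 0.00000000e+00,  0.00000000e+00,  0.00000000e+00,
         1.00000000e+00]])}
{'time': 0.1, 'q': array([ 1.03850470e+00,  5.28367005e-01,  1.43375866e+00, -2.14486837e-05,
        1.18136921e+00, -1.78497587e-01]), 'joint_velocities': array([-5.78553592e-04, -2.85891155e-04, -5.31180378e-03,  1.83581103e-03,
       -4.05201945e-05,  2.14193841e-04]), 'joint_torque': array([ 2.00542463e-04, -4.40986562e+01, -1.77151823e+01,  6.35054195e-02,
        5.34176314e-02, -5.63733465e-05]), 'position': array([0.21620054, 0.58576807, 0.24067818]), 'tool_rot': array([ 1.75971771e-01,  9.84394754e-01, -8.95125929e-04, -3.21651036e-04]), 'ft_force': array([ 0.812961  , -0.05454999,  0.06371011]), 'moment': array([-0.02089672, -0.00289293, -0.03020812]), 'grip_force': 0.0, 'grip_width': 0.08691293838138149}
```

View pics/top0.png

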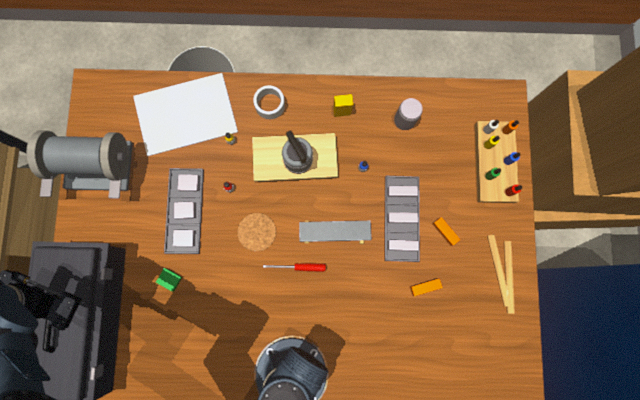

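View pics/scene0.png

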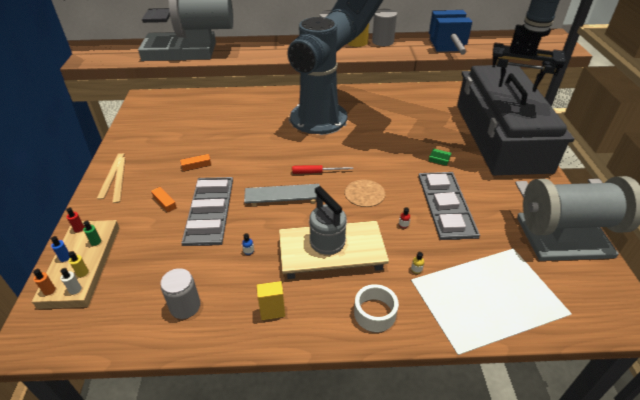

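The top view shows the can on the stand (295,157), mat (256,232), slip (335,231), three blocks in the left tray (~185,210), three bars in the right tray (~402,217), and inks at (229,139), (229,187), (363,167). The orange and green look-alikes are away from the trays.

```bash
cat > h.py <<'E'
import numpy as np, cv2
from rig import telemetry, viewer
from scipy.spatial.transform import Rotation as R
def ray(cam,px):
    i=viewer.camera_info(cam); K=i["intrinsics"]
    d=np.c_[np.atleast_2d(px),np.ones(len(np.atleast_2d(px)))]@np.linalg.inv(K).T
    if cam=="wrist":
        o=telemetry.get_obs(); T=np.eye(4); T[:3,:3]=R.from_quat(o["tool_rot"]).as_matrix(); T[:3,3]=o["position"]
        T=T@i["hand_eye"]; return T[:3,3], d@T[:3,:3].T
    Rm=cv2.Rodrigues(i["rvec"])[0]
    return -Rm.T@i["tvec"], d@Rm
def p2w(cam,px,z):
    c,d=ray(cam,px); s=(z-c[2])/d[:,2]; return c+s[:,None]*d
def w2p(cam,P):
    i=viewer.camera_info(cam); return cv2.projectPoints(np.atleast_2d(np.array(P,float)),i["rvec"],i["tvec"],i["intrinsics"],None)[0][:,0]
def rect(cam,mask,box,z):
    "mask contours in box -> world centre, long-axis yaw (deg), size"
    x,y,w,h=box; m=np.zeros_like(mask); m[y:y+h,x:x+w]=mask[y:y+h,x:x+w]
    cs,_=cv2.findContours(m,cv2.RETR_EXTERNAL,cv2.CHAIN_APPROX_NONE)
    out=[]
    for c in cs:
        if cv2.contourArea(c)<60: continue
        W=p2w(cam,c[:,0,:].astype(float),z)[:,:2]
        (cx,cy),(a,b),t=cv2.minAreaRect((W*1000).astype(np.float32))
        if a<b: a,b,t=b,a,t+90
        out.append([round(v,1) for v in (cx,cy,a,b,(t+90)%180-90)])
    return out
def move(x,y,yaw=None):
    "from present tool pose: shift in tool axes (mm) to world x,y (mm), and roll (deg) so that tool y axis has world yaw (mod 180)"
    o=telemetry.get_obs(); M=R.from_quat(o["tool_rot"]).as_matrix(); p=o["position"]*1000
    d=M.T@np.array([x-p[0],y-p[1],0]); s=f"tcp {p.round(1)} tool shift {d.round(1)} dist {np.hypot(*d[:2]):.0f}"
    cur=np.degrees(np.arctan2(M[1,1],M[0,1])); s+=f" tooly yaw {cur:.1f}"
    if yaw is not None:
        r=(cur-yaw+90)%180-90; s+=f" roll {r:.1f} (q6 {np.degrees(o['q'][5]):.0f})"
    print(s)
E
python3 - <<'E'
from h import *
im=viewer.camera("top"); hsv=cv2.cvtColor(im,cv2.COLOR_BGR2HSV)
H,S,V=cv2.split(hsv)
for n,p in dict(block=(188,183),bar=(403,190),sheet=(335,231),stand=(262,150),mat=(256,232),tray=(186,196),wood=(300,210)).items(): print(n,hsv[p[1],p[0]])
U=np.uint8
w=((S<40)&(V>175)).astype(U)
print("bars",rect("top",w,(383,172,40,92),.031)); print("blocks",rect("top",w,(165,165,40,92),.025))
g=((S<70)&(V>90)).astype(U); print("sheet",rect("top",g,(292,214,85,34),.020))
t=((S<70)).astype(U); print("tray",rect("top",t,(380,170,45,98),.013),rect("top",t,(160,162,48,96),.013))
s=((H>18)&(H<32)&(V>150)).astype(U); 
k=cv2.morphologyEx(s,cv2.MORPH_CLOSE,np.ones((3,3),U)); print("stand",rect("top",k,(245,125,100,64),.040))
for n in ("mat","can","ink_a","stand","sheet"):
    print(n,[(d["bbox"],round(d["p"],2)) for d in viewer.recognise("top",n)])
crop=im[120:270,150:440]; cv2.imwrite("pics/c1.png",cv2.resize(crop,None,fx=2.75,fy=2.75,interpolation=cv2.INTER_CUBIC))
E
```

```text
block [169   9 234]
bar [171  11 229]
sheet [ 70   5 167]
stand [ 27  88 237]
mat [ 15 149 222]
tray [171  12 149]
wood [ 14 168 185]
bars [[389.4, -330.5, 88.3, 30.2, 89.2], [476.6, -329.8, 86.7, 27.9, -88.6], [558.0, -330.5, 87.5, 28.5, -88.6]]
blocks [[395.1, 343.0, 60.8, 48.9, -88.6], [482.8, 345.6, 58.2, 50.0, -85.7], [571.4, 340.8, 61.1, 47.8, -88.6]]
sheet [[429.3, -121.7, 220.8, 61.2, -87.3]]
tray [[475.6, -330.0, 267.2, 105.1, -0.1]] [[483.4, 348.6, 267.7, 107.9, 0.8]]
stand [[655.7, 8.7, 261.3, 141.0, -85.5]]
mat [([236.5, 216.1, 36.3, 36.5], 0.97)]
can [([279.3, 128.7, 36.1, 48.1], 0.95)]
ink_a [([359.4, 160.2, 6.6, 13.0], 0.55)]
stand [([253.7, 133.6, 83.1, 45.3], 0.8)]
sheet [([298.3, 219.6, 75.8, 18.9], 0.65)]
```

View pics/c1.png

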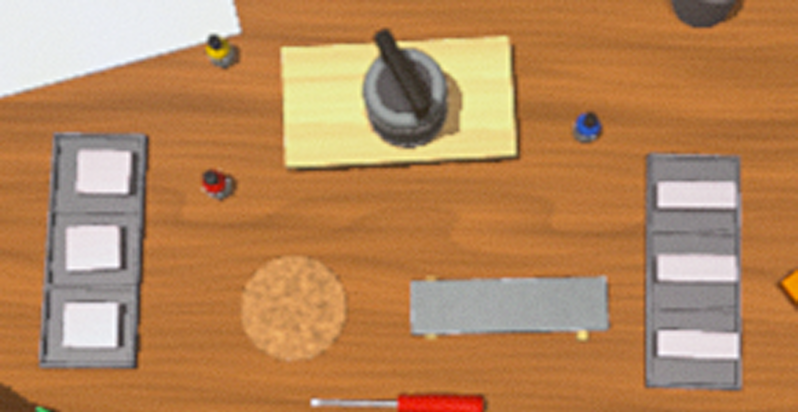

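The crop confirms the layout: bars crosswise in their tray, blocks in theirs, the can's handle running diagonally, and free room around the mat. Next, the handle and mat.

```bash
python3 - <<'E'
from h import *
im=viewer.camera("top"); V=im.max(2)
m=(V<75).astype(np.uint8); 
print("handle",rect("top",m,(272,122,50,55),.185))
cs=cv2.findContours(m[122:177,272:322].copy(),0,1)[0]; print([(cv2.boundingRect(c),cv2.contourArea(c)) for c in cs])
print("mat",p2w("top",(236.5+18.15,216.1+18.25),.004)*1000)
H=cv2.cvtColor(im,cv2.COLOR_BGR2HSV)
for b in viewer.recognise("top","can")[:1]: print(b)
print("inks",p2w("top",[(229,139),(229,187),(363,167)],.05).round(3))
for y in range(128,168,3): print(''.join('#' if v<50 else '+' if v<75 else '-' if v<100 else '.' for v in V[y,278:318]))
E
```

```text
handle [[641.0, -7.0, 103.7, 25.3, 30.6]]
[((15, 38, 25, 12), 35.0), ((15, 9, 20, 34), 219.0)]
mat [[413.51222604 126.12238591   4.        ]]
{'bbox': [279.0, 130.1, 36.5, 44.2], 'p': 0.86}
inks [[ 0.704  0.213  0.05 ]
 [ 0.552  0.205  0.05 ]
 [ 0.625 -0.204  0.05 ]]
........................................
...........-+...........................
........-++++++.........................
..........++++++-.......................
...........++++++++--...................
............-++++++++++--...............
...........----+++++++++--.-............
..........------+++-+++++++--...........
..........-.--.---+++-++++++-...........
...........---.-----++++++++-....-......
............-----..--+++-++++-----......
......................-+++++--+-++......
........................---+---++.......
.........-+----.......-...-++++-........
```

```bash
python3 -c "
from h import *
move(620,-20,-59.4)"
```

```text
tcp [216.5 586.3 241.5] tool shift [-588.6 -428.9    0. ] dist 728 tooly yaw 69.7 roll -50.9 (q6 -10)
```

```bash
python3 -m creep '[{"translation":[-20,-15,-10],"roll":0,"gripper":87},{"translation":[-50,-36,-25],"roll":0,"gripper":87},{"translation":[-82,-60,-40],"roll":0,"gripper":87},{"translation":[-114,-83,-50],"roll":0,"gripper":87},{"translation":[-147,-107,-50],"roll":0,"gripper":87}]' 40
python3 -m creep '[{"translation":[-32,-23,0],"roll":0,"gripper":87},{"translation":[-64,-46,0],"roll":0,"gripper":87},{"translation":[-96,-69,0],"roll":0,"gripper":87},{"translation":[-128,-92,0],"roll":0,"gripper":87},{"translation":[-160,-115,0],"roll":0,"gripper":87}]'
python3 -m creep '[{"translation":[-32,-23,0],"roll":0,"gripper":87},{"translation":[-64,-46,0],"roll":0,"gripper":87},{"translation":[-96,-69,0],"roll":0,"gripper":87},{"translation":[-128,-92,0],"roll":0,"gripper":87},{"translation":[-160,-115,0],"roll":0,"gripper":87}]'
python3 -m creep '[{"translation":[-32,-24,0],"roll":-7,"gripper":87},{"translation":[-64,-48,0],"roll":-14,"gripper":87},{"translation":[-90,-68,0],"roll":-21,"gripper":87},{"translation":[-110,-84,0],"roll":-28,"gripper":87},{"translation":[-122,-92,0],"roll":-35,"gripper":87}]'
python3 -m creep '[{"translation":[0,0,0],"roll":-7,"gripper":87},{"translation":[0,0,0],"roll":-14,"gripper":87},{"translation":[0,0,0],"roll":-16,"gripper":87},{"translation":[0,0,0],"roll":-16,"gripper":87}]'
python3 - <<'E'
from h import *
move(641,-7,-59.4)
im=viewer.camera("wrist"); cv2.imwrite("pics/w1.png",im)
V=im.max(2); m=(V<60).astype(np.uint8)
print(rect("wrist",m,(0,0,640,400),.192))
print([(d["bbox"],d["p"]) for d in viewer.recognise("wrist","can")])
E
```

```text
time: 0.92
position: [0.3189, 0.4348, 0.2941]
tool_rot: [0.175, 0.985, 0.002, 0.002]
ft_force: [0.9, 0.0, -0.3]
grip_width: 0.087
grip_force: 0.0
time: 1.33
position: [0.4283, 0.27, 0.2919]
tool_rot: [0.176, 0.984, 0.0, 0.0]
ft_force: [0.3, -0.3, -0.6]
grip_width: 0.0872
grip_force: 0.0
time: 1.75
position: [0.5386, 0.1065, 0.2918]
tool_rot: [0.176, 0.984, 0.0, 0.0]
ft_force: [0.7, 0.1, 0.9]
grip_width: 0.0866
grip_force: 0.0
time: 2.17
position: [0.622, -0.0238, 0.2914]
tool_rot: [-0.13, 0.992, -0.001, 0.001]
ft_force: [0.7, 0.6, -0.2]
grip_width: 0.0872
grip_force: 0.0
time: 2.5
position: [0.6204, -0.0205, 0.2915]
tool_rot: [-0.265, 0.964, 0.0, -0.0]
ft_force: [-0.2, 0.6, -0.5]
grip_width: 0.0869
grip_force: 0.0
tcp [620.4 -20.5 291.5] tool shift [-24.6   1.1  -0. ] dist 25 tooly yaw 120.7 roll 0.1 (q6 -133)
[[686.5, 26.9, 590.1, 204.1, -59.4], [467.9, 145.0, 49.3, 4.6, 0.4], [608.2, -149.8, 12.4, 8.4, -59.4]]
[([268.9, 168.9, 92.2, 125.8], 0.87)]
```

View pics/w1.png

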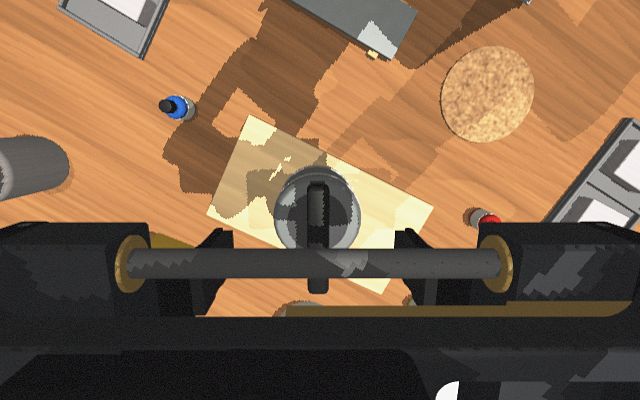

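The handle runs straight up the picture from (317,182) to (317,293), between the fingers, so the angle is right. I measure its ends.

```bash
python3 - <<'E'
from h import *
a=p2w("wrist",[(317,183),(317,293)],.192)*1000; print(a, np.linalg.norm(a[1]-a[0]), a.mean(0)); move(*a.mean(0)[:2],120.6)
print(p2w("wrist",(488,94),.004)*1000)
# stand corners
print(p2w("wrist",[(248,116),(207,214),(433,206)],.040)*1000)
E
```

```text
[[601.57229784 -26.80488861 192.        ]
 [682.32571546  21.31128679 192.        ]] 94.00149356328146 [641.94900665  -2.74680091 192.        ]
tcp [620.4 -20.2 291.6] tool shift [-27.5   4.   -0. ] dist 28 tooly yaw 120.7 roll 0.1 (q6 -133)
[[418.96385508 122.31525231   4.        ]]
[[ 597.04970719 -123.39843584   40.        ]
 [ 731.66396616 -111.91052597   40.        ]
 [ 574.94568829  131.94235556   40.        ]]
```

```bash
python3 -m creep '[{"translation":[-27,4,10],"roll":0,"gripper":87},{"translation":[-27,4,40],"roll":0,"gripper":87},{"translation":[-27,4,70],"roll":0,"gripper":87},{"translation":[-27,4,95],"roll":0,"gripper":87},{"translation":[-27,4,109],"roll":0,"gripper":87}]'
python3 -m creep '[{"translation":[0,0,0],"roll":0,"gripper":10},{"translation":[0,0,0],"roll":0,"gripper":10},{"translation":[0,0,0],"roll":0,"gripper":10},{"translation":[0,0,0],"roll":0,"gripper":10},{"translation":[0,0,0],"roll":0,"gripper":10}]' 45
python3 -m creep '[{"translation":[0,0,0],"roll":0,"gripper":10},{"translation":[0,0,-15],"roll":0,"gripper":10},{"translation":[0,0,-35],"roll":0,"gripper":10},{"translation":[0,0,-50],"roll":0,"gripper":10},{"translation":[0,0,-60],"roll":0,"gripper":10}]'
python3 -c "
from h import *
move(416,124)"
```

```text
time: 3.02
position: [0.6397, -0.0023, 0.1793]
tool_rot: [-0.265, 0.964, 0.001, -0.002]
ft_force: [-0.0, 0.1, 0.4]
grip_width: 0.0871
grip_force: 0.0
time: 3.43
position: [0.6425, -0.0031, 0.1843]
tool_rot: [-0.265, 0.964, -0.001, 0.001]
ft_force: [-0.3, 0.5, 0.9]
grip_width: 0.0614
grip_force: 0.0
time: 3.85
position: [0.6425, -0.0031, 0.245]
tool_rot: [-0.265, 0.964, -0.001, 0.002]
ft_force: [0.8, -0.2, -0.9]
grip_width: 0.0286
grip_force: 0.0
tcp [642.5  -3.1 245. ] tool shift [129.7 225.   -0.9] dist 260 tooly yaw 120.7
```

The fingers are slower than I allowed; they were still closing as the arm rose, and nothing was touched. I go back down and wait longer.

```bash
python3 -m creep '[{"translation":[0,0,0],"roll":0,"gripper":55},{"translation":[0,0,0],"roll":0,"gripper":55},{"translation":[0,0,0],"roll":0,"gripper":55},{"translation":[0,0,0],"roll":0,"gripper":55},{"translation":[0,0,0],"roll":0,"gripper":55}]'
python3 -m creep '[{"translation":[0,0,15],"roll":0,"gripper":55},{"translation":[0,0,40],"roll":0,"gripper":55},{"translation":[0,0,55],"roll":0,"gripper":55},{"translation":[0,0,61],"roll":0,"gripper":55},{"translation":[0,0,61],"roll":0,"gripper":55}]'
python3 -m creep '[{"translation":[0,0,0],"roll":0,"gripper":5},{"translation":[0,0,0],"roll":0,"gripper":5},{"translation":[0,0,0],"roll":0,"gripper":5},{"translation":[0,0,0],"roll":0,"gripper":5},{"translation":[0,0,0],"roll":0,"gripper":5}]' 45
python3 -m creep '[{"translation":[0,0,0],"roll":0,"gripper":5},{"translation":[0,0,0],"roll":0,"gripper":5},{"translation":[0,0,0],"roll":0,"gripper":5},{"translation":[0,0,0],"roll":0,"gripper":5},{"translation":[0,0,0],"roll":0,"gripper":5}]'
```

```text
time: 4.27
position: [0.6409, -0.0029, 0.2413]
tool_rot: [-0.265, 0.964, 0.0, -0.001]
ft_force: [0.4, 0.2, -0.4]
grip_width: 0.0517
grip_force: 0.0
time: 4.68
position: [0.6401, -0.0028, 0.1791]
tool_rot: [-0.265, 0.964, 0.001, -0.002]
ft_force: [0.5, -1.0, -0.3]
grip_width: 0.055
grip_force: 0.0
time: 5.1
position: [0.642, -0.003, 0.1825]
tool_rot: [-0.265, 0.964, -0.0, 0.001]
ft_force: [-0.1, -0.3, -0.8]
grip_width: 0.0298
grip_force: 0.0
time: 5.52
position: [0.642, -0.0034, 0.1819]
tool_rot: [-0.265, 0.964, -0.0, 0.0]
ft_force: [0.7, -2.3, 1.6]
grip_width: 0.0174
grip_force: 45.0
```

```bash
python3 -m creep '[{"translation":[0,0,-6],"roll":0,"gripper":5},{"translation":[0,0,-18],"roll":0,"gripper":5},{"translation":[0,0,-32],"roll":0,"gripper":5},{"translation":[0,0,-40],"roll":0,"gripper":5},{"translation":[0,0,-40],"roll":0,"gripper":5}]'
python3 -m creep '[{"translation":[8,14,0],"roll":0,"gripper":5},{"translation":[20,35,0],"roll":0,"gripper":5},{"translation":[34,60,0],"roll":0,"gripper":5},{"translation":[48,84,0],"roll":0,"gripper":5},{"translation":[60,105,0],"roll":0,"gripper":5}]'
python3 -m creep '[{"translation":[14,24,0],"roll":0,"gripper":5},{"translation":[30,50,0],"roll":0,"gripper":5},{"translation":[46,80,0],"roll":0,"gripper":5},{"translation":[56,98,0],"roll":0,"gripper":5},{"translation":[62,108,0],"roll":0,"gripper":5}]'
python3 -m creep '[{"translation":[0,0,0],"roll":0,"gripper":5},{"translation":[0,0,0],"roll":0,"gripper":5}]'
python3 -c "
from h import *
move(416,124)"
```

```text
time: 5.93
position: [0.6425, -0.0029, 0.2236]
tool_rot: [-0.265, 0.964, -0.001, 0.002]
ft_force: [0.7, -0.3, -6.5]
grip_width: 0.0176
grip_force: 45.0
time: 6.35
position: [0.5334, 0.0576, 0.2207]
tool_rot: [-0.265, 0.964, 0.001, -0.002]
ft_force: [-0.3, -0.1, -6.2]
grip_width: 0.0174
grip_force: 45.0
time: 6.77
position: [0.4232, 0.1191, 0.221]
tool_rot: [-0.266, 0.964, 0.001, -0.003]
ft_force: [0.6, -0.7, -6.9]
grip_width: 0.0176
grip_force: 45.0
time: 6.93
position: [0.4291, 0.1177, 0.2219]
tool_rot: [-0.265, 0.964, -0.001, 0.001]
ft_force: [1.1, -0.8, -6.4]
grip_width: 0.0173
grip_force: 45.0
tcp [429.1 117.7 221.9] tool shift [ 8.1 12.1 -0. ] dist 15 tooly yaw 120.8
```

```bash
python3 -m creep '[{"translation":[8,12,5],"roll":0,"gripper":5},{"translation":[8,12,25],"roll":0,"gripper":5},{"translation":[8,12,45],"roll":0,"gripper":5},{"translation":[8,12,58],"roll":0,"gripper":5},{"translation":[8,12,66],"roll":0,"gripper":5}]'
python3 -m creep '[{"translation":[0,0,3],"roll":0,"gripper":5},{"translation":[0,0,6],"roll":0,"gripper":5},{"translation":[0,0,8],"roll":0,"gripper":5},{"translation":[0,0,9],"roll":0,"gripper":5},{"translation":[0,0,9],"roll":0,"gripper":5}]'
```

```text
time: 7.35
position: [0.4174, 0.1232, 0.1544]
tool_rot: [-0.264, 0.964, -0.0, 0.001]
ft_force: [-0.2, -0.3, -7.3]
grip_width: 0.0174
grip_force: 45.0
time: 7.77
position: [0.4154, 0.124, 0.1469]
tool_rot: [-0.265, 0.964, -0.0, 0.001]
ft_force: [-0.3, 0.2, -6.5]
grip_width: 0.0171
grip_force: 45.0
```

```bash
python3 -m creep '[{"translation":[0,0,0.5],"roll":0,"gripper":5},{"translation":[0,0,1],"roll":0,"gripper":5},{"translation":[0,0,1.5],"roll":0,"gripper":5},{"translation":[0,0,1.5],"roll":0,"gripper":5}]'
```

```text
time: 8.1
position: [0.4154, 0.1239, 0.1458]
tool_rot: [-0.265, 0.964, -0.0, 0.001]
ft_force: [-0.9, -2.3, 2.0]
grip_width: 0.0171
grip_force: 45.0
```

```bash
python3 -m creep '[{"translation":[0,0,0],"roll":0,"gripper":60},{"translation":[0,0,0],"roll":0,"gripper":60},{"translation":[0,0,0],"roll":0,"gripper":60},{"translation":[0,0,0],"roll":0,"gripper":60},{"translation":[0,0,0],"roll":0,"gripper":60}]'
python3 -m creep '[{"translation":[0,0,0],"roll":0,"gripper":60},{"translation":[0,0,-20],"roll":0,"gripper":60},{"translation":[0,0,-50],"roll":0,"gripper":60},{"translation":[0,0,-80],"roll":0,"gripper":60},{"translation":[0,0,-90],"roll":0,"gripper":60}]'
python3 -c "
from h import *
move(389,-330,0); move(558,-330,0)"
```

```text
time: 8.52
position: [0.415, 0.1241, 0.1451]
tool_rot: [-0.265, 0.964, -0.0, 0.0]
ft_force: [-0.7, 0.4, -0.3]
grip_width: 0.0431
grip_force: 0.0
time: 8.93
position: [0.4167, 0.1242, 0.2383]
tool_rot: [-0.265, 0.964, -0.001, 0.003]
ft_force: [1.0, -0.1, 0.3]
grip_width: 0.0596
grip_force: 0.0
tcp [416.7 124.2 238.3] tool shift [ 2.560e+02 -3.762e+02 -3.000e-01] dist 455 tooly yaw 120.7 roll -59.3 (q6 -119)
tcp [416.7 124.2 238.3] tool shift [ 110.7 -462.6    0.8] dist 476 tooly yaw 120.7 roll -59.3 (q6 -119)
```

```bash
python3 -m creep '[{"translation":[0,0,0],"roll":7,"gripper":60},{"translation":[0,0,0],"roll":14,"gripper":60},{"translation":[0,0,0],"roll":21,"gripper":60},{"translation":[0,0,0],"roll":28,"gripper":60},{"translation":[0,0,0],"roll":35,"gripper":60}]' 40 >/dev/null
python3 -m creep '[{"translation":[0,0,0],"roll":7,"gripper":60},{"translation":[0,0,0],"roll":14,"gripper":60},{"translation":[0,0,0],"roll":21,"gripper":60},{"translation":[0,0,0],"roll":28,"gripper":60},{"translation":[0,0,0],"roll":35,"gripper":60}]' >/dev/null
python3 -m creep '[{"translation":[0,0,0],"roll":7,"gripper":60},{"translation":[0,0,0],"roll":14,"gripper":60},{"translation":[0,0,0],"roll":21,"gripper":60},{"translation":[0,0,0],"roll":28,"gripper":60},{"translation":[0,0,0],"roll":35,"gripper":60}]' >/dev/null
python3 -m creep '[{"translation":[0,0,0],"roll":7,"gripper":60},{"translation":[0,0,0],"roll":14,"gripper":60},{"translation":[0,0,0],"roll":15.7,"gripper":60},{"translation":[0,0,0],"roll":15.7,"gripper":60},{"translation":[0,0,0],"roll":15.7,"gripper":60}]'
python3 -c "
from h import *
move(558,-330,0)"
```

```text
time: 10.6
position: [0.4147, 0.124, 0.235]
tool_rot: [0.707, 0.708, -0.0, -0.0]
ft_force: [-0.4, -0.4, -0.3]
grip_width: 0.06
grip_force: 0.0
tcp [414.7 124.  235. ] tool shift [-454.2  142.6   -0. ] dist 476 tooly yaw 0.1 roll 0.1 (q6 2)
```

```bash
python3 -m creep '[{"translation":[-20,6,0],"roll":0,"gripper":60},{"translation":[-52,16,0],"roll":0,"gripper":60},{"translation":[-88,28,0],"roll":0,"gripper":60},{"translation":[-124,40,0],"roll":0,"gripper":60},{"translation":[-154,48,0],"roll":0,"gripper":60}]'  >/dev/null
python3 -m creep '[{"translation":[-36,11,15],"roll":0,"gripper":60},{"translation":[-72,23,30],"roll":0,"gripper":60},{"translation":[-108,34,45],"roll":0,"gripper":60},{"translation":[-144,45,60],"roll":0,"gripper":60},{"translation":[-170,54,70],"roll":0,"gripper":60}]'  >/dev/null
python3 -m creep '[{"translation":[-34,10,10],"roll":0,"gripper":60},{"translation":[-66,21,30],"roll":0,"gripper":60},{"translation":[-96,30,50],"roll":0,"gripper":60},{"translation":[-118,37,60],"roll":0,"gripper":60},{"translation":[-130,40,65],"roll":0,"gripper":60}]'
python3 -m creep '[{"translation":[0,0,0],"roll":0,"gripper":60},{"translation":[0,0,0],"roll":0,"gripper":60},{"translation":[0,0,0],"roll":0,"gripper":60}]' >/dev/null
python3 - <<'E'
from h import *
for x in (558,476.6,389.4): move(x,-330,0)
im=viewer.camera("top")
print("can",[(d["bbox"],round(d["p"],2)) for d in viewer.recognise("top","can")])
im=viewer.camera("wrist"); cv2.imwrite("pics/w2.png",im)
hsv=cv2.cvtColor(im,cv2.COLOR_BGR2HSV); S,V=hsv[...,1],hsv[...,2]
print(rect("wrist",((S<40)&(V>165)).astype(np.uint8),(0,0,640,240),.031))
E
```

```text
time: 11.85
position: [0.5572, -0.3327, 0.0978]
tool_rot: [0.707, 0.707, -0.0, -0.0]
ft_force: [0.4, 0.4, 0.5]
grip_width: 0.0597
grip_force: 0.0
tcp [ 556.7 -328.3  100.7] tool shift [-1.7  1.3 -0. ] dist 2 tooly yaw 0.1 roll 0.1 (q6 -41)
tcp [ 556.7 -328.3  100.7] tool shift [ -1.6 -80.1   0. ] dist 80 tooly yaw 0.1 roll 0.1 (q6 -41)
tcp [ 556.7 -328.3  100.7] tool shift [-1.400e+00 -1.673e+02  1.000e-01] dist 167 tooly yaw 0.1 roll 0.1 (q6 -41)
can [([235.6, 209.6, 27.8, 35.1], 0.63), ([165.1, 167.8, 39.0, 86.5], 0.59), ([240.2, 215.2, 24.3, 32.9], 0.17)]
[[465.5, -306.7, 43.2, 12.5, 89.6], [568.3, -300.2, 59.9, 38.4, 0.1], [601.6, -298.9, 42.4, 3.4, 89.6], [570.5, -278.4, 56.1, 2.6, 0.1], [394.1, -308.6, 66.2, 60.2, -89.9], [360.6, -301.3, 52.9, 3.3, 89.5], [418.1, -223.0, 44.1, 22.9, -45.4], [620.4, -206.8, 25.9, 13.5, 89.6]]
```

View pics/w2.png

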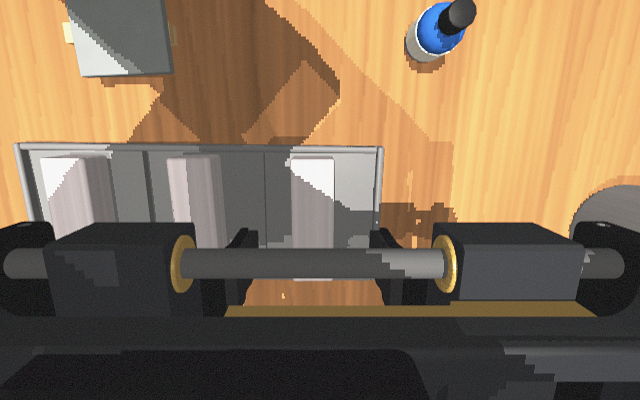

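The bar to grip shows at columns 291–334 and rows 157–280, between the finger pads at about 240 and 385. I compute its centre and the two others at (65,157) and (190,157).

```bash
python3 - <<'E'
from h import *
print((p2w("wrist",[(291,157),(334,157),(313,280),(167,157),(209,157),(40,157),(84,157)],.031)*1000).round(1))
E
```

```text
[[ 542.4 -283.7   31. ]
 [ 570.9 -283.7   31. ]
 [ 557.1 -373.2   31. ]
 [ 460.  -283.8   31. ]
 [ 487.9 -283.8   31. ]
 [ 375.7 -284.    31. ]
 [ 405.  -283.9   31. ]]
```

```bash
python3 -m creep '[{"translation":[0,0,20],"roll":0,"gripper":60},{"translation":[0,0,45],"roll":0,"gripper":60},{"translation":[0,0,60],"roll":0,"gripper":60},{"translation":[0,0,67],"roll":0,"gripper":60},{"translation":[0,0,67],"roll":0,"gripper":60}]' 
python3 -m creep '[{"translation":[0,0,0],"roll":0,"gripper":15},{"translation":[0,0,0],"roll":0,"gripper":15},{"translation":[0,0,0],"roll":0,"gripper":15},{"translation":[0,0,0],"roll":0,"gripper":15},{"translation":[0,0,0],"roll":0,"gripper":15}]' 40 >/dev/null
python3 -m creep '[{"translation":[0,0,0],"roll":0,"gripper":15},{"translation":[0,0,0],"roll":0,"gripper":15},{"translation":[0,0,0],"roll":0,"gripper":15},{"translation":[0,0,0],"roll":0,"gripper":15}]'
python3 -m creep '[{"translation":[0,0,-10],"roll":0,"gripper":15},{"translation":[0,0,-30],"roll":0,"gripper":15},{"translation":[0,0,-55],"roll":0,"gripper":15},{"translation":[0,0,-75],"roll":0,"gripper":15},{"translation":[0,0,-90],"roll":0,"gripper":15}]'
python3 -c "
from h import *
c=np.array([655,9]);a=np.radians(94.6);u=np.array([np.cos(a),np.sin(a)])
for s in (-80,0,80):
  print((c+s*u).round(1)); move(*(c+s*u),94.6)"
```

```text
time: 12.67
position: [0.5566, -0.3286, 0.0322]
tool_rot: [0.707, 0.708, -0.0, -0.001]
ft_force: [-0.1, -0.6, -0.4]
grip_width: 0.0599
grip_force: 0.0
time: 13.42
position: [0.557, -0.3301, 0.0336]
tool_rot: [0.707, 0.707, -0.0, 0.0]
ft_force: [-2.4, 0.7, 5.8]
grip_width: 0.0294
grip_force: 40.0
time: 13.83
position: [0.5576, -0.3301, 0.1247]
tool_rot: [0.707, 0.707, 0.0, 0.001]
ft_force: [0.1, -0.0, -1.6]
grip_width: 0.0294
grip_force: 40.0
[661.4 -70.7]
tcp [ 557.6 -330.1  124.7] tool shift [ 2.593e+02  1.040e+02 -1.000e-01] dist 279 tooly yaw 0.0 roll 85.4 (q6 -41)
[655.   9.]
tcp [ 557.6 -330.1  124.7] tool shift [ 3.391e+02  9.760e+01 -1.000e-01] dist 353 tooly yaw 0.0 roll 85.4 (q6 -41)
[648.6  88.7]
tcp [ 557.6 -330.1  124.7] tool shift [ 4.188e+02  9.120e+01 -2.000e-01] dist 429 tooly yaw 0.0 roll 85.4 (q6 -41)
```

```bash
python3 -m creep '[{"translation":[20,8,0],"roll":0,"gripper":15},{"translation":[50,20,0],"roll":0,"gripper":15},{"translation":[85,34,0],"roll":0,"gripper":15},{"translation":[115,46,0],"roll":0,"gripper":15},{"translation":[140,56,0],"roll":0,"gripper":15}]' >/dev/null
python3 -m creep '[{"translation":[35,14,0],"roll":7,"gripper":15},{"translation":[68,28,0],"roll":14,"gripper":15},{"translation":[95,38,0],"roll":21,"gripper":15},{"translation":[112,45,0],"roll":28,"gripper":15},{"translation":[119,48,0],"roll":35,"gripper":15}]' 
python3 -m creep '[{"translation":[0,0,0],"roll":7,"gripper":15},{"translation":[0,0,0],"roll":14,"gripper":15},{"translation":[0,0,0],"roll":21,"gripper":15},{"translation":[0,0,0],"roll":28,"gripper":15},{"translation":[0,0,0],"roll":35,"gripper":15}]' >/dev/null
python3 -m creep '[{"translation":[0,0,0],"roll":7,"gripper":15},{"translation":[0,0,0],"roll":15.4,"gripper":15},{"translation":[0,0,0],"roll":15.4,"gripper":15},{"translation":[0,0,0],"roll":15.4,"gripper":15}]'
python3 -c "
from h import *
move(661.4,-70.7,94.6)"
```

```text
time: 14.67
position: [0.6614, -0.0669, 0.1226]
tool_rot: [0.888, 0.461, 0.0, -0.001]
ft_force: [-0.2, -1.4, -2.9]
grip_width: 0.0298
grip_force: 40.0
time: 15.42
position: [0.6606, -0.0707, 0.1227]
tool_rot: [0.999, 0.041, -0.0, -0.0]
ft_force: [-0.7, 0.0, -2.6]
grip_width: 0.0295
grip_force: 40.0
tcp [660.6 -70.7 122.7] tool shift [ 0.7  0.1 -0. ] dist 1 tooly yaw -85.3 roll 0.1 (q6 70)
```

```bash
python3 -m creep '[{"translation":[0,0,15],"roll":0,"gripper":15},{"translation":[0,0,32],"roll":0,"gripper":15},{"translation":[0,0,44],"roll":0,"gripper":15},{"translation":[0,0,50],"roll":0,"gripper":15},{"translation":[0,0,52],"roll":0,"gripper":15}]' 
python3 -m creep '[{"translation":[0,0,1],"roll":0,"gripper":15},{"translation":[0,0,2],"roll":0,"gripper":15},{"translation":[0,0,2],"roll":0,"gripper":15},{"translation":[0,0,2],"roll":0,"gripper":15}]'
```

```text
time: 15.83
position: [0.6599, -0.0706, 0.0694]
tool_rot: [0.999, 0.041, -0.001, -0.001]
ft_force: [-0.0, -0.2, -3.0]
grip_width: 0.0295
grip_force: 40.0
time: 16.17
position: [0.6614, -0.071, 0.0698]
tool_rot: [0.999, 0.04, 0.001, 0.0]
ft_force: [0.6, -0.3, -1.7]
grip_width: 0.0301
grip_force: 40.0
```

```bash
python3 -m creep '[{"translation":[0,0,1],"roll":0,"gripper":15},{"translation":[0,0,1],"roll":0,"gripper":15},{"translation":[0,0,1],"roll":0,"gripper":60},{"translation":[0,0,1],"roll":0,"gripper":60},{"translation":[0,0,1],"roll":0,"gripper":60}]' 
python3 -m creep '[{"translation":[0,0,0],"roll":0,"gripper":60},{"translation":[0,0,0],"roll":0,"gripper":60},{"translation":[0,0,-15],"roll":0,"gripper":60},{"translation":[0,0,-35],"roll":0,"gripper":60},{"translation":[0,0,-52],"roll":0,"gripper":60}]'
python3 -m creep '[{"translation":[0,0,0],"roll":-7,"gripper":60},{"translation":[0,0,0],"roll":-14,"gripper":60},{"translation":[0,0,0],"roll":-21,"gripper":60},{"translation":[0,0,0],"roll":-28,"gripper":60},{"translation":[0,0,0],"roll":-35,"gripper":60}]' >/dev/null
python3 -m creep '[{"translation":[0,0,0],"roll":-7,"gripper":60},{"translation":[0,0,0],"roll":-14,"gripper":60},{"translation":[0,0,0],"roll":-21,"gripper":60},{"translation":[0,0,0],"roll":-28,"gripper":60},{"translation":[0,0,0],"roll":-35,"gripper":60}]' >/dev/null
python3 -m creep '[{"translation":[0,0,0],"roll":-7,"gripper":60},{"translation":[0,0,0],"roll":-15.3,"gripper":60},{"translation":[0,0,0],"roll":-15.3,"gripper":60},{"translation":[0,0,0],"roll":-15.3,"gripper":60}]' >/dev/null
python3 -m creep '[{"translation":[-20,-15,0],"roll":0,"gripper":60},{"translation":[-48,-35,0],"roll":0,"gripper":60},{"translation":[-76,-56,0],"roll":0,"gripper":60},{"translation":[-104,-76,0],"roll":0,"gripper":60},{"translation":[-132,-96,0],"roll":0,"gripper":60}]' >/dev/null
python3 -m creep '[{"translation":[-30,-22,0],"roll":0,"gripper":60},{"translation":[-65,-47,0],"roll":0,"gripper":60},{"translation":[-95,-69,0],"roll":0,"gripper":60},{"translation":[-115,-84,0],"roll":0,"gripper":60},{"translation":[-125,-91,0],"roll":0,"gripper":60}]' >/dev/null
python3 -m creep '[{"translation":[0,0,0],"roll":0,"gripper":60},{"translation":[0,0,0],"roll":0,"gripper":60}]'
python3 -c "
from h import *
move(474,-328.5,0)"
```

```text
time: 16.58
position: [0.6612, -0.0709, 0.0685]
tool_rot: [0.999, 0.04, 0.0, 0.0]
ft_force: [-0.2, -0.3, 0.4]
grip_width: 0.0427
grip_force: 0.0
time: 17.0
position: [0.6608, -0.0708, 0.1205]
tool_rot: [0.999, 0.04, -0.0, -0.0]
ft_force: [-0.1, -0.2, -0.5]
grip_width: 0.0596
grip_force: 0.0
time: 19.17
position: [0.4738, -0.3275, 0.1201]
tool_rot: [0.708, 0.706, 0.0, -0.0]
ft_force: [-0.2, 0.6, -0.0]
grip_width: 0.0601
grip_force: 0.0
tcp [ 473.8 -327.5  120.1] tool shift [-1.   0.2 -0. ] dist 1 tooly yaw -0.2 roll -0.2 (q6 -46)
```

Well aimed. I grip the second bar and carry it to the middle slot (655, 9).

```bash
python3 -m creep '[{"translation":[-1,0,20],"roll":0,"gripper":60},{"translation":[-1,0,50],"roll":0,"gripper":60},{"translation":[-1,0,75],"roll":0,"gripper":60},{"translation":[-1,0,86.5],"roll":0,"gripper":60},{"translation":[-1,0,86.5],"roll":0,"gripper":60}]' 
python3 -m creep '[{"translation":[0,0,0],"roll":0,"gripper":15},{"translation":[0,0,0],"roll":0,"gripper":15},{"translation":[0,0,0],"roll":0,"gripper":15},{"translation":[0,0,0],"roll":0,"gripper":15},{"translation":[0,0,0],"roll":0,"gripper":15}]' 40 >/dev/null
python3 -m creep '[{"translation":[0,0,0],"roll":0,"gripper":15},{"translation":[0,0,0],"roll":0,"gripper":15},{"translation":[0,0,0],"roll":0,"gripper":15},{"translation":[0,0,0],"roll":0,"gripper":15}]'
python3 -m creep '[{"translation":[0,0,-10],"roll":0,"gripper":15},{"translation":[0,0,-30],"roll":0,"gripper":15},{"translation":[0,0,-55],"roll":0,"gripper":15},{"translation":[0,0,-75],"roll":0,"gripper":15},{"translation":[0,0,-90],"roll":0,"gripper":15}]'
python3 -c "
from h import *
move(655,9,94.6)"
```

```text
time: 19.58
position: [0.4732, -0.3255, 0.0309]
tool_rot: [0.707, 0.707, 0.0, -0.003]
ft_force: [0.7, 1.2, -0.6]
grip_width: 0.0599
grip_force: 0.0
time: 20.33
position: [0.4737, -0.329, 0.0345]
tool_rot: [0.708, 0.707, -0.0, 0.0]
ft_force: [-1.2, 1.1, 5.6]
grip_width: 0.0295
grip_force: 40.0
time: 20.75
position: [0.4738, -0.3288, 0.1253]
tool_rot: [0.708, 0.707, 0.0, 0.001]
ft_force: [0.3, 0.3, -1.5]
grip_width: 0.0297
grip_force: 40.0
tcp [ 473.8 -328.8  125.3] tool shift [ 3.381e+02  1.807e+02 -1.000e-01] dist 383 tooly yaw -0.1 roll 85.3 (q6 -46)
```

```bash
python3 -m creep '[{"translation":[18,10,0],"roll":0,"gripper":15},{"translation":[43,23,0],"roll":0,"gripper":15},{"translation":[70,37,0],"roll":0,"gripper":15},{"translation":[100,54,0],"roll":0,"gripper":15},{"translation":[125,67,0],"roll":0,"gripper":15}]' >/dev/null
python3 -m creep '[{"translation":[30,16,0],"roll":0,"gripper":15},{"translation":[60,32,0],"roll":0,"gripper":15},{"translation":[90,48,0],"roll":0,"gripper":15},{"translation":[115,61,0],"roll":0,"gripper":15},{"translation":[140,75,0],"roll":0,"gripper":15}]' 
python3 -m creep '[{"translation":[20,11,0],"roll":7,"gripper":15},{"translation":[42,22,0],"roll":14,"gripper":15},{"translation":[60,32,0],"roll":21,"gripper":15},{"translation":[70,37,0],"roll":28,"gripper":15},{"translation":[73,39,0],"roll":35,"gripper":15}]' 
python3 -m creep '[{"translation":[0,0,0],"roll":7,"gripper":15},{"translation":[0,0,0],"roll":14,"gripper":15},{"translation":[0,0,0],"roll":21,"gripper":15},{"translation":[0,0,0],"roll":28,"gripper":15},{"translation":[0,0,0],"roll":35,"gripper":15}]' >/dev/null
python3 -m creep '[{"translation":[0,0,0],"roll":7,"gripper":15},{"translation":[0,0,0],"roll":15.4,"gripper":15},{"translation":[0,0,0],"roll":15.4,"gripper":15},{"translation":[0,0,0],"roll":15.4,"gripper":15}]'
python3 -c "
from h import *
move(655,9,94.6)"
```

```text
time: 21.58
position: [0.6157, -0.0619, 0.1234]
tool_rot: [0.707, 0.707, -0.0, -0.001]
ft_force: [0.7, -1.5, -2.2]
grip_width: 0.0298
grip_force: 40.0
time: 22.0
position: [0.6553, 0.0117, 0.1234]
tool_rot: [0.888, 0.46, 0.0, -0.001]
ft_force: [0.2, -0.9, -0.8]
grip_width: 0.0296
grip_force: 40.0
time: 22.75
position: [0.6546, 0.0092, 0.1234]
tool_rot: [0.999, 0.04, -0.0, -0.0]
ft_force: [0.1, 0.7, -2.9]
grip_width: 0.0294
grip_force: 40.0
tcp [654.6   9.2 123.4] tool shift [ 0.4  0.2 -0. ] dist 0 tooly yaw -85.4 roll 0.0 (q6 76)
```

```bash
python3 -m creep '[{"translation":[0,0,15],"roll":0,"gripper":15},{"translation":[0,0,32],"roll":0,"gripper":15},{"translation":[0,0,44],"roll":0,"gripper":15},{"translation":[0,0,50],"roll":0,"gripper":15},{"translation":[0,0,52],"roll":0,"gripper":15}]' 
python3 -m creep '[{"translation":[0,0,1],"roll":0,"gripper":15},{"translation":[0,0,2],"roll":0,"gripper":15},{"translation":[0,0,2.5],"roll":0,"gripper":15},{"translation":[0,0,2.5],"roll":0,"gripper":15}]'
python3 -m creep '[{"translation":[0,0,0],"roll":0,"gripper":60},{"translation":[0,0,0],"roll":0,"gripper":60},{"translation":[0,0,0],"roll":0,"gripper":60},{"translation":[0,0,0],"roll":0,"gripper":60},{"translation":[0,0,0],"roll":0,"gripper":60}]' 
python3 -m creep '[{"translation":[0,0,0],"roll":0,"gripper":60},{"translation":[0,0,0],"roll":0,"gripper":60},{"translation":[0,0,-15],"roll":0,"gripper":60},{"translation":[0,0,-35],"roll":0,"gripper":60},{"translation":[0,0,-52],"roll":0,"gripper":60}]' >/dev/null
python3 -m creep '[{"translation":[0,0,0],"roll":-7,"gripper":60},{"translation":[0,0,0],"roll":-14,"gripper":60},{"translation":[0,0,0],"roll":-21,"gripper":60},{"translation":[0,0,0],"roll":-28,"gripper":60},{"translation":[0,0,0],"roll":-35,"gripper":60}]' >/dev/null
python3 -m creep '[{"translation":[0,0,0],"roll":-7,"gripper":60},{"translation":[0,0,0],"roll":-14,"gripper":60},{"translation":[0,0,0],"roll":-21,"gripper":60},{"translation":[0,0,0],"roll":-28,"gripper":60},{"translation":[0,0,0],"roll":-35,"gripper":60}]' >/dev/null
python3 -m creep '[{"translation":[0,0,0],"roll":-7,"gripper":60},{"translation":[0,0,0],"roll":-15.4,"gripper":60},{"translation":[0,0,0],"roll":-15.4,"gripper":60},{"translation":[0,0,0],"roll":-15.4,"gripper":60}]' >/dev/null
python3 -m creep '[{"translation":[-15,-12,0],"roll":0,"gripper":60},{"translation":[-40,-31,0],"roll":0,"gripper":60},{"translation":[-65,-51,0],"roll":0,"gripper":60},{"translation":[-90,-70,0],"roll":0,"gripper":60},{"translation":[-115,-90,0],"roll":0,"gripper":60}]' >/dev/null
python3 -m creep '[{"translation":[-25,-20,0],"roll":0,"gripper":60},{"translation":[-50,-39,0],"roll":0,"gripper":60},{"translation":[-75,-59,0],"roll":0,"gripper":60},{"translation":[-100,-78,0],"roll":0,"gripper":60},{"translation":[-125,-98,0],"roll":0,"gripper":60}]' >/dev/null
python3 -m creep '[{"translation":[-25,-20,0],"roll":0,"gripper":60},{"translation":[-50,-39,0],"roll":0,"gripper":60},{"translation":[-75,-59,0],"roll":0,"gripper":60},{"translation":[-90,-70,0],"roll":0,"gripper":60},{"translation":[-97,-76,0],"roll":0,"gripper":60}]' >/dev/null
python3 -m creep '[{"translation":[0,0,0],"roll":0,"gripper":60},{"translation":[0,0,0],"roll":0,"gripper":60}]'
python3 - <<'E'
from h import *
move(390.4,-328.5,0)
im=viewer.camera("top"); cv2.imwrite("pics/t2.png",im)
print("can",[(d["bbox"],round(d["p"],2)) for d in viewer.recognise("top","can")])
hsv=cv2.cvtColor(im,cv2.COLOR_BGR2HSV); S,V=hsv[...,1],hsv[...,2]
print(rect("top",((S<40)&(V>165)).astype(np.uint8),(250,130,95,50),.066))
E
```

```text
time: 23.17
position: [0.6539, 0.0093, 0.07]
tool_rot: [0.999, 0.04, -0.002, -0.0]
ft_force: [-0.1, -0.1, -3.3]
grip_width: 0.0295
grip_force: 40.0
time: 23.5
position: [0.6555, 0.0091, 0.0697]
tool_rot: [0.999, 0.04, 0.001, 0.0]
ft_force: [-0.0, -0.8, -2.5]
grip_width: 0.0296
grip_force: 40.0
time: 23.92
position: [0.6553, 0.0091, 0.0694]
tool_rot: [0.999, 0.04, 0.0, 0.0]
ft_force: [0.0, 0.7, -0.3]
grip_width: 0.0543
grip_force: 0.0
time: 26.92
position: [0.3907, -0.3273, 0.1211]
tool_rot: [0.708, 0.706, 0.0, -0.0]
ft_force: [0.0, 0.0, 0.3]
grip_width: 0.0599
grip_force: 0.0
tcp [ 390.7 -327.3  121.1] tool shift [-1.2 -0.3 -0. ] dist 1 tooly yaw -0.2 roll -0.2 (q6 -52)
can [([236.0, 210.2, 34.2, 40.3], 0.8)]
[[656.3, 8.9, 88.5, 30.5, 1.9], [661.5, -70.4, 88.5, 30.6, 1.5]]
```

```bash
python3 -m creep '[{"translation":[-1,0,20],"roll":0,"gripper":60},{"translation":[-1,0,50],"roll":0,"gripper":60},{"translation":[-1,0,75],"roll":0,"gripper":60},{"translation":[-1,0,87.5],"roll":0,"gripper":60},{"translation":[-1,0,87.5],"roll":0,"gripper":60}]' 
python3 -m creep '[{"translation":[0,0,0],"roll":0,"gripper":15},{"translation":[0,0,0],"roll":0,"gripper":15},{"translation":[0,0,0],"roll":0,"gripper":15},{"translation":[0,0,0],"roll":0,"gripper":15},{"translation":[0,0,0],"roll":0,"gripper":15}]' 40 >/dev/null
python3 -m creep '[{"translation":[0,0,0],"roll":0,"gripper":15},{"translation":[0,0,0],"roll":0,"gripper":15},{"translation":[0,0,0],"roll":0,"gripper":15},{"translation":[0,0,0],"roll":0,"gripper":15}]'
python3 -m creep '[{"translation":[0,0,-10],"roll":0,"gripper":15},{"translation":[0,0,-30],"roll":0,"gripper":15},{"translation":[0,0,-55],"roll":0,"gripper":15},{"translation":[0,0,-75],"roll":0,"gripper":15},{"translation":[0,0,-90],"roll":0,"gripper":15}]'
python3 -m creep '[{"translation":[20,12,0],"roll":0,"gripper":15},{"translation":[47,29,0],"roll":0,"gripper":15},{"translation":[77,48,0],"roll":0,"gripper":15},{"translation":[107,66,0],"roll":0,"gripper":15},{"translation":[137,85,0],"roll":0,"gripper":15}]'
python3 -m creep '[{"translation":[30,18,0],"roll":0,"gripper":15},{"translation":[60,37,0],"roll":0,"gripper":15},{"translation":[90,56,0],"roll":0,"gripper":15},{"translation":[120,74,0],"roll":0,"gripper":15},{"translation":[150,93,0],"roll":0,"gripper":15}]'
python3 -m creep '[{"translation":[30,18,0],"roll":7,"gripper":15},{"translation":[60,37,0],"roll":14,"gripper":15},{"translation":[90,56,0],"roll":21,"gripper":15},{"translation":[116,71,0],"roll":28,"gripper":15},{"translation":[129,79,0],"roll":35,"gripper":15}]'
python3 -m creep '[{"translation":[0,0,0],"roll":7,"gripper":15},{"translation":[0,0,0],"roll":14,"gripper":15},{"translation":[0,0,0],"roll":21,"gripper":15},{"translation":[0,0,0],"roll":28,"gripper":15},{"translation":[0,0,0],"roll":35,"gripper":15}]' >/dev/null
python3 -m creep '[{"translation":[0,0,0],"roll":7,"gripper":15},{"translation":[0,0,0],"roll":15.4,"gripper":15},{"translation":[0,0,0],"roll":15.4,"gripper":15},{"translation":[0,0,0],"roll":15.4,"gripper":15}]'
python3 -c "
from h import *
move(648.6,88.7,94.6)"
```

```text
time: 27.43
position: [0.3908, -0.3263, 0.0317]
tool_rot: [0.707, 0.707, 0.0, -0.002]
ft_force: [-0.1, -0.7, 0.3]
grip_width: 0.0603
grip_force: 0.0
time: 28.18
position: [0.3902, -0.3283, 0.0339]
tool_rot: [0.708, 0.707, -0.0, -0.0]
ft_force: [-1.9, -0.3, 5.5]
grip_width: 0.0298
grip_force: 40.0
time: 28.6
position: [0.3912, -0.329, 0.1254]
tool_rot: [0.708, 0.707, 0.0, 0.001]
ft_force: [0.0, -0.8, -0.8]
grip_width: 0.0296
grip_force: 40.0
time: 29.02
position: [0.4764, -0.1904, 0.1239]
tool_rot: [0.708, 0.706, 0.0, 0.0]
ft_force: [0.5, -0.6, -2.6]
grip_width: 0.0294
grip_force: 40.0
time: 29.43
position: [0.5695, -0.0399, 0.1237]
tool_rot: [0.708, 0.707, 0.0, -0.0]
ft_force: [0.8, -1.0, -3.1]
grip_width: 0.0298
grip_force: 40.0
time: 29.85
position: [0.6499, 0.0911, 0.1237]
tool_rot: [0.888, 0.46, 0.002, -0.0]
ft_force: [0.0, 0.5, -2.0]
grip_width: 0.0295
grip_force: 40.0
time: 30.6
position: [0.648, 0.0872, 0.1235]
tool_rot: [0.999, 0.04, -0.0, -0.0]
ft_force: [0.2, 0.6, -1.5]
grip_width: 0.0297
grip_force: 40.0
tcp [648.   87.2 123.5] tool shift [ 0.8 -1.4  0. ] dist 2 tooly yaw -85.4 roll 0.0 (q6 83)
```

```bash
python3 -m creep '[{"translation":[0,-1,15],"roll":0,"gripper":15},{"translation":[0,-1,32],"roll":0,"gripper":15},{"translation":[0,-1,44],"roll":0,"gripper":15},{"translation":[0,-1,50],"roll":0,"gripper":15},{"translation":[0,-1,52],"roll":0,"gripper":15}]' 
python3 -m creep '[{"translation":[0,0,1],"roll":0,"gripper":15},{"translation":[0,0,2],"roll":0,"gripper":15},{"translation":[0,0,2.5],"roll":0,"gripper":15},{"translation":[0,0,2.5],"roll":0,"gripper":15}]'
python3 -m creep '[{"translation":[0,0,0.5],"roll":0,"gripper":60},{"translation":[0,0,0.5],"roll":0,"gripper":60},{"translation":[0,0,0.5],"roll":0,"gripper":60},{"translation":[0,0,0.5],"roll":0,"gripper":60},{"translation":[0,0,0.5],"roll":0,"gripper":60}]' 
python3 -m creep '[{"translation":[0,0,0],"roll":0,"gripper":60},{"translation":[0,0,0],"roll":0,"gripper":60},{"translation":[0,0,-15],"roll":0,"gripper":60},{"translation":[0,0,-35],"roll":0,"gripper":60},{"translation":[0,0,-52],"roll":0,"gripper":60}]' >/dev/null
python3 -m creep '[{"translation":[0,0,-10],"roll":-7,"gripper":80},{"translation":[0,0,-20],"roll":-14,"gripper":80},{"translation":[0,0,-30],"roll":-21,"gripper":80},{"translation":[0,0,-30],"roll":-28,"gripper":80},{"translation":[0,0,-30],"roll":-35,"gripper":80}]' >/dev/null
python3 -m creep '[{"translation":[0,0,0],"roll":-7,"gripper":80},{"translation":[0,0,0],"roll":-14,"gripper":80},{"translation":[0,0,0],"roll":-21,"gripper":80},{"translation":[0,0,0],"roll":-28,"gripper":80},{"translation":[0,0,0],"roll":-35,"gripper":80}]' >/dev/null
python3 -m creep '[{"translation":[0,0,0],"roll":-7,"gripper":80},{"translation":[0,0,0],"roll":-14,"gripper":80},{"translation":[0,0,0],"roll":-18.1,"gripper":80},{"translation":[0,0,0],"roll":-18.1,"gripper":80}]' >/dev/null
python3 - <<'E'
from h import *
move(427.4,-81.7,2.7)
im=viewer.camera("top"); hsv=cv2.cvtColor(im,cv2.COLOR_BGR2HSV); S,V=hsv[...,1],hsv[...,2]
print("sheet",rect("top",((S<70)&(V>90)).astype(np.uint8),(292,214,85,34),.020))
E
```

```text
time: 31.02
position: [0.647, 0.0882, 0.0699]
tool_rot: [0.999, 0.04, -0.002, -0.0]
ft_force: [0.6, -0.3, -2.0]
grip_width: 0.0294
grip_force: 40.0
time: 31.35
position: [0.6485, 0.0881, 0.0697]
tool_rot: [0.999, 0.04, 0.001, 0.0]
ft_force: [0.3, 0.8, -1.9]
grip_width: 0.0297
grip_force: 40.0
time: 31.77
position: [0.6483, 0.0882, 0.0689]
tool_rot: [0.999, 0.04, 0.0, 0.0]
ft_force: [-0.2, 0.3, 0.3]
grip_width: 0.0548
grip_force: 0.0
tcp [647.9  88.1 150.5] tool shift [-159.3 -228.3    0. ] dist 278 tooly yaw 2.7 roll -0.0 (q6 -5)
sheet [[428.8, -121.6, 220.7, 61.1, -87.1]]
```

```bash
python3 -m creep '[{"translation":[-15,-22,0],"roll":0,"gripper":80},{"translation":[-36,-52,0],"roll":0,"gripper":80},{"translation":[-58,-83,0],"roll":0,"gripper":80},{"translation":[-78,-112,0],"roll":0,"gripper":80},{"translation":[-98,-140,0],"roll":0,"gripper":80}]' >/dev/null
python3 -m creep '[{"translation":[-20,-29,10],"roll":0,"gripper":80},{"translation":[-40,-57,20],"roll":0,"gripper":80},{"translation":[-53,-76,35],"roll":0,"gripper":80},{"translation":[-61,-88,50],"roll":0,"gripper":80},{"translation":[-61,-88,50],"roll":0,"gripper":80}]' >/dev/null
python3 -m creep '[{"translation":[0,0,0],"roll":0,"gripper":80},{"translation":[0,0,0],"roll":0,"gripper":80}]'
python3 - <<'E'
from h import *
move(427.4,-81.7,2.7)
im=viewer.camera("wrist"); cv2.imwrite("pics/w3.png",im)
E
```

```text
time: 34.4
position: [0.429, -0.0814, 0.1011]
tool_rot: [0.691, 0.723, 0.0, 0.001]
ft_force: [1.5, 0.5, -0.5]
grip_width: 0.08
grip_force: 0.0
tcp [429.  -81.4 101.1] tool shift [-0.2 -1.7 -0. ] dist 2 tooly yaw 2.6 roll -0.1 (q6 -28)
```

View pics/w3.png

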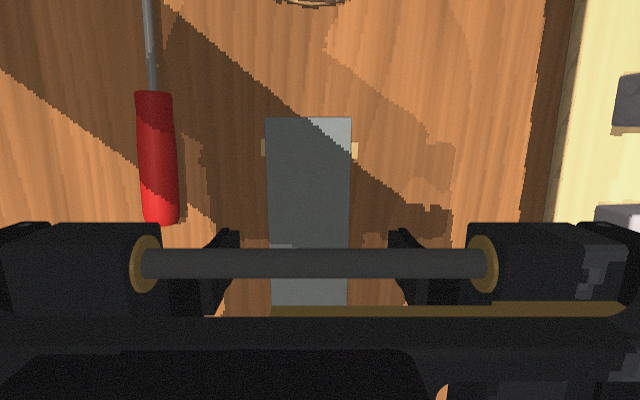

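The slip sits between the fingers, its left edge at columns 265–271, right edge at 350–347 and near end at row 118. The screwdriver handle ends at (160,225), and I check its clearance.

```bash
python3 - <<'E'
from h import *
a=p2w("wrist",[(265,118),(350,118),(271,305),(347,305)],.020)*1000; print(a.round(1))
m=(a[0]+a[1])/2; print("near end mid",m, "centreline at grip", ((a[2]+a[3])/2))
print("screw",(p2w("wrist",[(178,225),(145,225)],.015)*1000).round(1))
E
```

```text
[[ 393.8  -13.    20. ]
 [ 451.4  -10.3   20. ]
 [ 399.7 -154.9   20. ]
 [ 459.4 -152.3   20. ]]
near end mid [422.55622666 -11.65936321  20.        ] centreline at grip [ 429.55301871 -153.61999459   20.        ]
screw [[328.4 -93.7  15. ]
 [303.7 -94.8  15. ]]
```

```bash
python3 -m creep '[{"translation":[0,-2.5,20],"roll":0,"gripper":80},{"translation":[0,-2.5,45],"roll":0,"gripper":80},{"translation":[0,-2.5,65],"roll":0,"gripper":80},{"translation":[0,-2.5,75],"roll":0,"gripper":80},{"translation":[0,-2.5,75],"roll":0,"gripper":80}]' 
python3 -m creep '[{"translation":[0,0,0],"roll":0,"gripper":45},{"translation":[0,0,0],"roll":0,"gripper":45},{"translation":[0,0,0],"roll":0,"gripper":45},{"translation":[0,0,0],"roll":0,"gripper":45},{"translation":[0,0,0],"roll":0,"gripper":45}]' 50 >/dev/null
python3 -m creep '[{"translation":[0,0,0],"roll":0,"gripper":45},{"translation":[0,0,0],"roll":0,"gripper":45},{"translation":[0,0,0],"roll":0,"gripper":45}]'
python3 -m creep '[{"translation":[0,0,-8],"roll":0,"gripper":45},{"translation":[0,0,-25],"roll":0,"gripper":45},{"translation":[0,0,-50],"roll":0,"gripper":45},{"translation":[0,0,-75],"roll":0,"gripper":45},{"translation":[0,0,-90],"roll":0,"gripper":45}]'
python3 - <<'E'
from h import *
o=telemetry.get_obs(); print(o["moment"])
im=viewer.camera("scene"); cv2.imwrite("pics/s3.png",cv2.resize(im[130:290,190:490],None,fx=2.6,fy=2.6))
a=np.radians(94.6); g=np.array([655,9])+40*np.array([np.cos(a),np.sin(a)]); print(g); move(*g,4.6)
E
```

```text
time: 34.87
position: [0.4258, -0.0807, 0.0243]
tool_rot: [0.69, 0.724, -0.0, -0.0]
ft_force: [-0.4, -0.4, -0.1]
grip_width: 0.0803
grip_force: 0.0
time: 35.53
position: [0.4258, -0.0814, 0.0264]
tool_rot: [0.691, 0.723, 0.0, 0.001]
ft_force: [0.7, 2.2, 6.7]
grip_width: 0.059
grip_force: 50.0
time: 35.95
position: [0.4252, -0.0814, 0.1178]
tool_rot: [0.691, 0.723, 0.0, 0.001]
ft_force: [1.1, 0.7, -1.3]
grip_width: 0.0592
grip_force: 50.0
[-0.06775286 -0.06638535  0.03634978]
[651.79204303  48.87115514]
tcp [426.3 -81.8 119.4] tool shift [120.2 231.2   0.9] dist 261 tooly yaw 2.6 roll -2.0 (q6 -28)
```

View pics/s3.png

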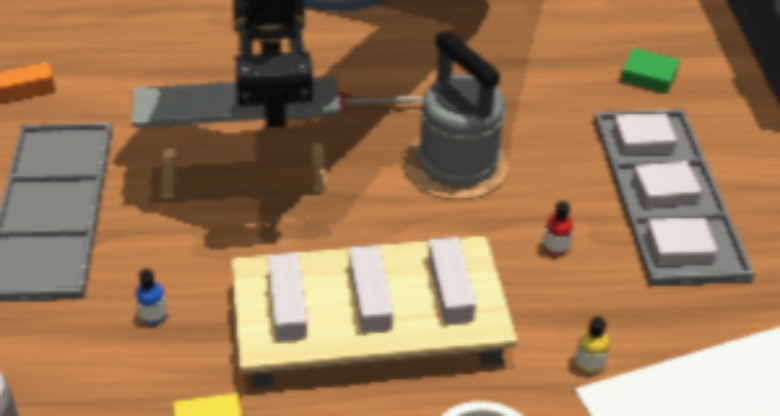

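The slip is held level at its off-centre grip, the three bars lie crosswise on the stand, and the can stands on its mat. I carry the slip over.

```bash
python3 -m creep '[{"translation":[8,15,0],"roll":-1,"gripper":45},{"translation":[20,38,0],"roll":-2,"gripper":45},{"translation":[34,66,0],"roll":-2,"gripper":45},{"translation":[47,91,0],"roll":-2,"gripper":45},{"translation":[58,112,0],"roll":-2,"gripper":45}]'
python3 -c "
from h import *
move(651.8,48.9,4.6)"
```

```text
time: 36.42
position: [0.5356, -0.0173, 0.1154]
tool_rot: [0.678, 0.735, 0.0, 0.0]
ft_force: [0.6, 0.4, -1.3]
grip_width: 0.0595
grip_force: 50.0
tcp [535.6 -17.3 115.4] tool shift [ 56.6 121.2   0. ] dist 134 tooly yaw 4.6 roll 0.0 (q6 -18)
```

```bash
python3 -m creep '[{"translation":[13,27,0],"roll":0,"gripper":45},{"translation":[27,57,0],"roll":0,"gripper":45},{"translation":[42,88,0],"roll":0,"gripper":45},{"translation":[52,110,0],"roll":0,"gripper":45},{"translation":[56,117,0],"roll":0,"gripper":45}]'
python3 -m creep '[{"translation":[0,0,0],"roll":0,"gripper":45},{"translation":[0,0,0],"roll":0,"gripper":45},{"translation":[0,0,0],"roll":0,"gripper":45}]'
python3 -c "
from h import *
move(651.8,48.9,4.6)"
```

```text
time: 36.83
position: [0.6496, 0.0488, 0.1151]
tool_rot: [0.677, 0.736, 0.001, 0.001]
ft_force: [1.0, 0.1, -1.1]
grip_width: 0.0593
grip_force: 50.0
time: 37.08
position: [0.6441, 0.0464, 0.1148]
tool_rot: [0.678, 0.735, -0.001, -0.001]
ft_force: [0.2, -0.3, -0.9]
grip_width: 0.0592
grip_force: 50.0
tcp [644.1  46.4 114.8] tool shift [ 1.8  7.9 -0. ] dist 8 tooly yaw 4.6 roll -0.0 (q6 -10)
```

```bash
python3 -m creep '[{"translation":[2,8,2],"roll":0,"gripper":45},{"translation":[2,8,14],"roll":0,"gripper":45},{"translation":[2,8,24],"roll":0,"gripper":45},{"translation":[2,8,30],"roll":0,"gripper":45},{"translation":[2,8,32],"roll":0,"gripper":45}]'
python3 -m creep '[{"translation":[0,0,1],"roll":0,"gripper":45},{"translation":[0,0,2],"roll":0,"gripper":45},{"translation":[0,0,2],"roll":0,"gripper":45},{"translation":[0,0,2],"roll":0,"gripper":45}]'
```

```text
time: 37.5
position: [0.6524, 0.0495, 0.0812]
tool_rot: [0.678, 0.735, -0.001, -0.002]
ft_force: [-0.4, -0.1, -1.6]
grip_width: 0.0593
grip_force: 50.0
time: 37.83
position: [0.6545, 0.0497, 0.0819]
tool_rot: [0.678, 0.735, 0.0, 0.0]
ft_force: [0.0, 0.4, -1.3]
grip_width: 0.0594
grip_force: 50.0
```

```bash
python3 -m creep '[{"translation":[0,-2,1],"roll":0,"gripper":45},{"translation":[0,-2,1.5],"roll":0,"gripper":45},{"translation":[0,-2,1.5],"roll":0,"gripper":45},{"translation":[0,-2,1.5],"roll":0,"gripper":45}]'
python3 -m creep '[{"translation":[0,0,0],"roll":0,"gripper":80},{"translation":[0,0,0],"roll":0,"gripper":80},{"translation":[0,0,0],"roll":0,"gripper":80},{"translation":[0,0,0],"roll":0,"gripper":80},{"translation":[0,0,0],"roll":0,"gripper":80}]'
python3 -m creep '[{"translation":[0,0,0],"roll":0,"gripper":80},{"translation":[0,0,-10],"roll":0,"gripper":80},{"translation":[0,0,-30],"roll":0,"gripper":80},{"translation":[0,0,-55],"roll":0,"gripper":80},{"translation":[0,0,-70],"roll":0,"gripper":80}]'
python3 - <<'E'
from h import *
for p in [(571.4,340.8),(482.8,345.6),(395.1,343)]: move(*p,0)
im=viewer.camera("top")
print("can",[(d["bbox"],round(d["p"],2)) for d in viewer.recognise("top","can")])
E
```

```text
time: 38.17
position: [0.6521, 0.0496, 0.0805]
tool_rot: [0.678, 0.735, -0.0, 0.0]
ft_force: [-1.5, 0.0, 2.4]
grip_width: 0.0591
grip_force: 50.0
time: 38.58
position: [0.6523, 0.0495, 0.0799]
tool_rot: [0.678, 0.735, 0.0, 0.0]
ft_force: [0.1, 0.4, -0.1]
grip_width: 0.0786
grip_force: 0.0
time: 39.0
position: [0.6533, 0.0495, 0.1528]
tool_rot: [0.678, 0.735, 0.001, 0.001]
ft_force: [0.4, -0.5, 0.2]
grip_width: 0.0802
grip_force: 0.0
tcp [653.3  49.5 152.8] tool shift [296.9 -58.1  -0.3] dist 303 tooly yaw 4.6 roll 4.6 (q6 -10)
tcp [653.3  49.5 152.8] tool shift [ 308.9 -146.    -0.6] dist 342 tooly yaw 4.6 roll 4.6 (q6 -10)
tcp [653.3  49.5 152.8] tool shift [ 313.4 -233.6   -0.8] dist 391 tooly yaw 4.6 roll 4.6 (q6 -10)
can [([284.8, 141.9, 46.2, 19.4], 0.16)]
```

```bash
python3 -m creep '[{"translation":[20,-4,0],"roll":0,"gripper":75},{"translation":[52,-10,0],"roll":0,"gripper":75},{"translation":[88,-17,0],"roll":0,"gripper":75},{"translation":[124,-24,0],"roll":0,"gripper":75},{"translation":[155,-30,0],"roll":0,"gripper":75}]' >/dev/null
python3 -m creep '[{"translation":[35,-7,10],"roll":3,"gripper":75},{"translation":[70,-14,20],"roll":3.6,"gripper":75},{"translation":[105,-21,35],"roll":3.6,"gripper":75},{"translation":[130,-26,45],"roll":3.6,"gripper":75},{"translation":[142,-28,50],"roll":3.6,"gripper":75}]' >/dev/null
python3 -m creep '[{"translation":[0,0,0],"roll":0,"gripper":75},{"translation":[0,0,0],"roll":0,"gripper":75},{"translation":[0,0,0],"roll":0,"gripper":75}]'
python3 - <<'E'
from h import *
im=viewer.camera("top")
print("can",[(d["bbox"],round(d["p"],2)) for d in viewer.recognise("top","can")])
cv2.imwrite("pics/t4.png",cv2.resize(im[120:270,150:440],None,fx=2.75,fy=2.75,interpolation=cv2.INTER_CUBIC))
hsv=cv2.cvtColor(im,cv2.COLOR_BGR2HSV); S,V=hsv[...,1],hsv[...,2]
print("sheet",rect("top",((S<50)&(V>110)&(V<200)).astype(np.uint8),(250,130,95,50),.074))
move(571,341)
im=viewer.camera("wrist"); cv2.imwrite("pics/w4.png",im)
E
```

```text
time: 40.18
position: [0.5714, 0.3395, 0.1004]
tool_rot: [0.701, 0.713, 0.0, 0.0]
ft_force: [0.4, -0.4, 0.9]
grip_width: 0.075
grip_force: 0.0
can [([238.1, 209.3, 33.9, 40.0], 0.96)]
sheet [[651.9, 8.4, 219.3, 72.2, -86.3]]
tcp [571.8 339.2 100.8] tool shift [ 1.8 -0.8 -0. ] dist 2 tooly yaw 0.9
```

View pics/t4.png

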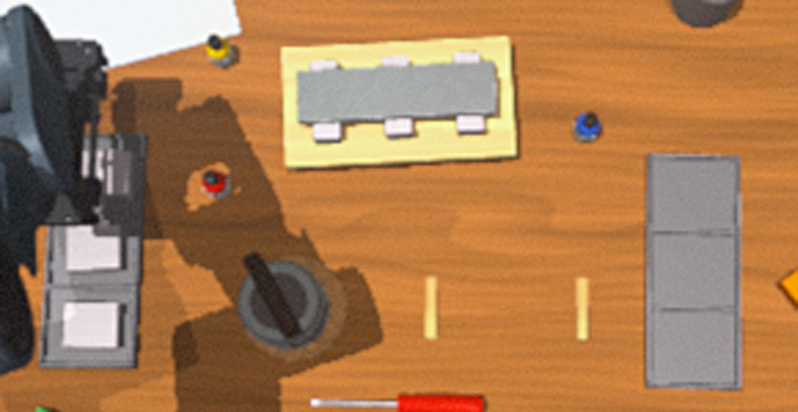

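View pics/w4.png

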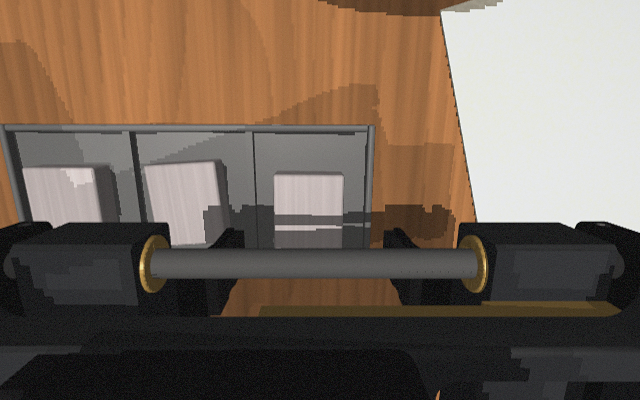

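The slip lies centred over the three bars, along the stand. In the wrist view the first block spans columns 275–343 with its near edge at row 172, the second is turned slightly at (144,165)–(216,159), and the third is at (22,168)–(97,166).

```bash
python3 - <<'E'
from h import *
for n,e in dict(b1=[(275,173),(343,173)],b2=[(144,166),(216,160)],b3=[(22,168),(97,167)]).items():
    a=p2w("wrist",e,.025)[:,:2]*1000; d=a[1]-a[0]; u=d/np.linalg.norm(d); 
    n_=np.array([u[1],-u[0]]); c=a.mean(0)+30*n_
    print(n,a.round(1).tolist(),np.linalg.norm(d).round(1),"yaw",np.degrees(np.arctan2(u[1],u[0])).round(1),"centre",c.round(1))
E
```

```text
b1 [[545.0, 372.1], [591.9, 372.8]] 46.9 yaw 0.9 centre [568.9 342.4]
b2 [[455.2, 375.6], [504.8, 380.4]] 49.9 yaw 5.6 centre [482.9 348.1]
b3 [[371.3, 372.9], [422.9, 374.4]] 51.6 yaw 1.6 centre [397.9 343.7]
```

```bash
python3 -m creep '[{"translation":[3,-2,20],"roll":0,"gripper":75},{"translation":[3,-2,45],"roll":0,"gripper":75},{"translation":[3,-2,60],"roll":0,"gripper":75},{"translation":[3,-2,67],"roll":0,"gripper":75},{"translation":[3,-2,67],"roll":0,"gripper":75}]' 
python3 -m creep '[{"translation":[0,0,0],"roll":0,"gripper":35},{"translation":[0,0,0],"roll":0,"gripper":35},{"translation":[0,0,0],"roll":0,"gripper":35},{"translation":[0,0,0],"roll":0,"gripper":35},{"translation":[0,0,0],"roll":0,"gripper":35}]' 45 >/dev/null
python3 -m creep '[{"translation":[0,0,0],"roll":0,"gripper":35},{"translation":[0,0,0],"roll":0,"gripper":35},{"translation":[0,0,0],"roll":0,"gripper":35}]'
python3 -m creep '[{"translation":[0,0,-8],"roll":0,"gripper":35},{"translation":[0,0,-25],"roll":0,"gripper":35},{"translation":[0,0,-55],"roll":0,"gripper":35},{"translation":[0,0,-80],"roll":0,"gripper":35},{"translation":[0,0,-95],"roll":0,"gripper":35}]'
python3 - <<'E'
from h import *
q=np.array([(297,72),(495,62),(300,124),(497,114)])/2.75+[150,120]-.3
w=p2w("top",q,.074)[:,:2]*1000; print(w.round(1)); c=w.mean(0); d=w[0]-w[1]+w[2]-w[3]; t=np.arctan2(d[1],d[0]); u=d/np.linalg.norm(d)
print("slip",c,np.degrees(t))
for s in (68,0,-68): print((c+s*u).round(1))
move(*(c+68*u),4.6)
E
```

```text
time: 40.75
position: [0.5684, 0.3425, 0.0331]
tool_rot: [0.701, 0.713, -0.001, -0.0]
ft_force: [0.0, 0.4, 0.3]
grip_width: 0.0751
grip_force: 0.0
time: 41.42
position: [0.5685, 0.3438, 0.0334]
tool_rot: [0.701, 0.713, 0.0, 0.0]
ft_force: [-0.5, -1.2, 2.9]
grip_width: 0.0495
grip_force: 45.0
time: 41.83
position: [0.5694, 0.3445, 0.1308]
tool_rot: [0.701, 0.713, 0.002, 0.001]
ft_force: [0.8, -0.1, -1.7]
grip_width: 0.0493
grip_force: 45.0
[[ 676.5  119.6]
 [ 693.6  -99.2]
 [ 617.4  113.7]
 [ 634.2 -102.4]]
slip [655.44198047   7.94109795] 94.44349157181281
[650.2  75.7]
[655.4   7.9]
[660.7 -59.9]
tcp [569.4 344.5 130.8] tool shift [-2.702e+02  7.590e+01 -1.000e-01] dist 281 tooly yaw 1.0 roll -3.6 (q6 21)
```

```bash
python3 -m creep '[{"translation":[-18,5,0],"roll":-2,"gripper":35},{"translation":[-48,14,0],"roll":-3.6,"gripper":35},{"translation":[-82,23,0],"roll":-3.6,"gripper":35},{"translation":[-116,33,0],"roll":-3.6,"gripper":35},{"translation":[-146,41,0],"roll":-3.6,"gripper":35}]'
python3 -m creep '[{"translation":[-34,12,0],"roll":0,"gripper":35},{"translation":[-66,23,0],"roll":0,"gripper":35},{"translation":[-94,32,0],"roll":0,"gripper":35},{"translation":[-114,40,0],"roll":0,"gripper":35},{"translation":[-122,42,0],"roll":0,"gripper":35}]'
python3 -m creep '[{"translation":[0,0,0],"roll":0,"gripper":35},{"translation":[0,0,0],"roll":0,"gripper":35},{"translation":[0,0,0],"roll":0,"gripper":35}]'
python3 -c "
from h import *
move(650.2,75.7,4.6)"
```

```text
time: 42.25
position: [0.6122, 0.197, 0.1281]
tool_rot: [0.678, 0.735, -0.0, 0.0]
ft_force: [0.9, 0.4, -1.9]
grip_width: 0.0494
grip_force: 45.0
time: 42.67
position: [0.6655, 0.0769, 0.1281]
tool_rot: [0.679, 0.734, 0.0, 0.001]
ft_force: [1.1, -0.3, -1.1]
grip_width: 0.0495
grip_force: 45.0
time: 42.92
position: [0.6625, 0.0821, 0.1278]
tool_rot: [0.678, 0.735, -0.0, -0.001]
ft_force: [-0.0, 0.5, -1.4]
grip_width: 0.0498
grip_force: 45.0
tcp [662.5  82.1 127.8] tool shift [ -5.4 -12.8   0. ] dist 14 tooly yaw 4.7 roll 0.1 (q6 -7)
```

```bash
python3 -m creep '[{"translation":[-5,-13,0],"roll":0,"gripper":35},{"translation":[-5,-13,8],"roll":0,"gripper":35},{"translation":[-5,-13,16],"roll":0,"gripper":35},{"translation":[-5,-13,21],"roll":0,"gripper":35},{"translation":[-5,-13,23],"roll":0,"gripper":35}]'
python3 -m creep '[{"translation":[0,0,1],"roll":0,"gripper":35},{"translation":[0,0,1.5],"roll":0,"gripper":35},{"translation":[0,0,1.5],"roll":0,"gripper":35},{"translation":[0,0,1.5],"roll":0,"gripper":35}]'
python3 -c "
from h import *
move(650.2,75.7,4.6)"
```

```text
time: 43.33
position: [0.6505, 0.0753, 0.1034]
tool_rot: [0.678, 0.735, -0.001, -0.001]
ft_force: [0.8, 0.4, -2.5]
grip_width: 0.0493
grip_force: 45.0
time: 43.67
position: [0.6515, 0.0744, 0.1037]
tool_rot: [0.678, 0.735, 0.0, 0.0]
ft_force: [-0.7, -0.6, -2.3]
grip_width: 0.0493
grip_force: 45.0
tcp [651.5  74.4 103.7] tool shift [ 1.4 -1.2 -0. ] dist 2 tooly yaw 4.6 roll 0.0 (q6 -8)
```

```bash
python3 -m creep '[{"translation":[0,0,0.7],"roll":0,"gripper":35},{"translation":[0,0,1.2],"roll":0,"gripper":35},{"translation":[0,0,1.2],"roll":0,"gripper":35},{"translation":[0,0,1.2],"roll":0,"gripper":35}]'
python3 -m creep '[{"translation":[0,0,0],"roll":0,"gripper":75},{"translation":[0,0,0],"roll":0,"gripper":75},{"translation":[0,0,0],"roll":0,"gripper":75},{"translation":[0,0,0],"roll":0,"gripper":75},{"translation":[0,0,0],"roll":0,"gripper":75}]'
python3 -m creep '[{"translation":[0,0,-5],"roll":0,"gripper":75},{"translation":[0,0,-15],"roll":0,"gripper":75},{"translation":[0,0,-35],"roll":0,"gripper":75},{"translation":[0,0,-50],"roll":0,"gripper":75},{"translation":[0,0,-50],"roll":0,"gripper":75}]'
python3 - <<'E'
from h import *
im=viewer.camera("top"); print("can",[(d["bbox"],round(d["p"],2)) for d in viewer.recognise("top","can")])
move(482.9,348.1,5.6)
E
```

```text
time: 44.0
position: [0.6512, 0.0743, 0.1025]
tool_rot: [0.678, 0.735, 0.0, 0.0]
ft_force: [-1.0, -0.4, -1.5]
grip_width: 0.0491
grip_force: 45.0
time: 44.42
position: [0.6514, 0.0744, 0.1026]
tool_rot: [0.678, 0.735, 0.0, 0.0]
ft_force: [-0.5, 0.1, 0.1]
grip_width: 0.072
grip_force: 0.0
time: 44.83
position: [0.6539, 0.0744, 0.1568]
tool_rot: [0.678, 0.735, 0.003, 0.003]
ft_force: [1.1, -0.2, 0.7]
grip_width: 0.0749
grip_force: 0.0
can [([253.3, 213.9, 16.3, 32.5], 0.81), ([171.1, 166.6, 27.0, 88.2], 0.42)]
tcp [651.7  74.3 153.6] tool shift [ 286.5 -146.2   -0.5] dist 322 tooly yaw 4.6 roll -1.0 (q6 -8)
```

```bash
python3 -m creep '[{"translation":[18,-9,0],"roll":-1,"gripper":75},{"translation":[48,-25,0],"roll":-1,"gripper":75},{"translation":[84,-43,0],"roll":-1,"gripper":75},{"translation":[120,-61,0],"roll":-1,"gripper":75},{"translation":[152,-78,0],"roll":-1,"gripper":75}]' >/dev/null
python3 -m creep '[{"translation":[35,-16,10],"roll":0,"gripper":75},{"translation":[70,-33,20],"roll":0,"gripper":75},{"translation":[105,-49,30],"roll":0,"gripper":75},{"translation":[127,-60,45],"roll":0,"gripper":75},{"translation":[135,-66,50],"roll":0,"gripper":75}]' >/dev/null
python3 -m creep '[{"translation":[0,0,0],"roll":0,"gripper":75},{"translation":[0,0,0],"roll":0,"gripper":75},{"translation":[0,0,0],"roll":0,"gripper":75}]'
python3 - <<'E'
from h import *
im=viewer.camera("top"); print("can",[(d["bbox"],round(d["p"],2)) for d in viewer.recognise("top","can")])
move(482.9,348.1,5.6)
E
```

```text
time: 46.02
position: [0.4835, 0.3465, 0.1026]
tool_rot: [0.672, 0.741, 0.0, 0.0]
ft_force: [1.1, -0.1, 0.0]
grip_width: 0.0751
grip_force: 0.0
can [([236.4, 209.4, 33.5, 39.8], 0.93)]
tcp [483.9 346.3 103. ] tool shift [ 1.9 -0.9 -0. ] dist 2 tooly yaw 5.5 roll -0.1 (q6 19)
```

Can still in place. Grip the second block and carry it to (655.4, 7.9).

```bash
python3 -m creep '[{"translation":[2,-1,20],"roll":0,"gripper":75},{"translation":[2,-1,45],"roll":0,"gripper":75},{"translation":[2,-1,62],"roll":0,"gripper":75},{"translation":[2,-1,69],"roll":0,"gripper":75},{"translation":[2,-1,69],"roll":0,"gripper":75}]' 
python3 -m creep '[{"translation":[0,0,0],"roll":0,"gripper":35},{"translation":[0,0,0],"roll":0,"gripper":35},{"translation":[0,0,0],"roll":0,"gripper":35},{"translation":[0,0,0],"roll":0,"gripper":35},{"translation":[0,0,0],"roll":0,"gripper":35}]' 45 >/dev/null
python3 -m creep '[{"translation":[0,0,0],"roll":0,"gripper":35},{"translation":[0,0,0],"roll":0,"gripper":35},{"translation":[0,0,0],"roll":0,"gripper":35}]'
python3 -m creep '[{"translation":[0,0,-8],"roll":0,"gripper":35},{"translation":[0,0,-25],"roll":0,"gripper":35},{"translation":[0,0,-55],"roll":0,"gripper":35},{"translation":[0,0,-80],"roll":0,"gripper":35},{"translation":[0,0,-100],"roll":0,"gripper":35}]'
python3 -c "
from h import *
move(655.4,7.9,4.6)"
```

```text
time: 46.53
position: [0.4815, 0.3481, 0.0325]
tool_rot: [0.672, 0.74, -0.001, -0.0]
ft_force: [0.4, 0.0, -0.0]
grip_width: 0.0746
grip_force: 0.0
time: 47.2
position: [0.481, 0.3495, 0.0341]
tool_rot: [0.671, 0.741, 0.0, 0.0]
ft_force: [-2.9, -0.6, 5.6]
grip_width: 0.0497
grip_force: 45.0
time: 47.62
position: [0.4813, 0.3496, 0.1351]
tool_rot: [0.671, 0.741, 0.001, 0.0]
ft_force: [0.1, 0.9, -1.8]
grip_width: 0.0493
grip_force: 44.9
tcp [481.3 349.6 135.1] tool shift [-357.1  139.6    0. ] dist 383 tooly yaw 5.6 roll 1.0 (q6 20)
```

```bash
python3 -m creep '[{"translation":[-18,7,-5],"roll":1,"gripper":35},{"translation":[-45,18,-10],"roll":1,"gripper":35},{"translation":[-75,29,-12],"roll":1,"gripper":35},{"translation":[-105,41,-12],"roll":1,"gripper":35},{"translation":[-135,53,-12],"roll":1,"gripper":35}]'
python3 -m creep '[{"translation":[-30,11,0],"roll":0,"gripper":35},{"translation":[-60,23,0],"roll":0,"gripper":35},{"translation":[-90,34,0],"roll":0,"gripper":35},{"translation":[-115,43,0],"roll":0,"gripper":35},{"translation":[-135,50,0],"roll":0,"gripper":35}]'
python3 -m creep '[{"translation":[-25,9,0],"roll":0,"gripper":35},{"translation":[-48,17,0],"roll":0,"gripper":35},{"translation":[-66,24,0],"roll":0,"gripper":35},{"translation":[-76,28,0],"roll":0,"gripper":35},{"translation":[-82,30,0],"roll":0,"gripper":35}]'
python3 -m creep '[{"translation":[0,0,0],"roll":0,"gripper":35},{"translation":[0,0,0],"roll":0,"gripper":35},{"translation":[0,0,0],"roll":0,"gripper":35}]'
python3 -c "
from h import *
move(655.4,7.9,4.6)"
```

```text
time: 48.03
position: [0.5473, 0.2192, 0.1457]
tool_rot: [0.678, 0.735, 0.0, 0.0]
ft_force: [1.4, -0.4, -2.2]
grip_width: 0.0494
grip_force: 45.0
time: 48.45
position: [0.6086, 0.0873, 0.1453]
tool_rot: [0.678, 0.735, -0.0, 0.0]
ft_force: [0.4, 0.7, -2.4]
grip_width: 0.0493
grip_force: 44.9
time: 48.87
position: [0.6448, 0.009, 0.1452]
tool_rot: [0.679, 0.735, 0.0, 0.0]
ft_force: [0.1, -0.4, -2.1]
grip_width: 0.0496
grip_force: 44.9
time: 49.12
position: [0.6434, 0.0117, 0.1452]
tool_rot: [0.678, 0.735, -0.0, -0.001]
ft_force: [0.5, 0.1, -2.3]
grip_width: 0.0495
grip_force: 44.9
tcp [643.4  11.7 145.2] tool shift [-4.8 11.7 -0. ] dist 13 tooly yaw 4.7 roll 0.1 (q6 -14)
```

```bash
python3 -m creep '[{"translation":[-4,12,0],"roll":0,"gripper":35},{"translation":[-4,12,12],"roll":0,"gripper":35},{"translation":[-4,12,26],"roll":0,"gripper":35},{"translation":[-4,12,36],"roll":0,"gripper":35},{"translation":[-4,12,40],"roll":0,"gripper":35}]'
python3 -m creep '[{"translation":[0,0,1],"roll":0,"gripper":35},{"translation":[0,0,2],"roll":0,"gripper":35},{"translation":[0,0,2.5],"roll":0,"gripper":35},{"translation":[0,0,2.5],"roll":0,"gripper":35}]'
python3 -c "
from h import *
move(655.4,7.9,4.6)"
```

```text
time: 49.53
position: [0.6543, 0.0085, 0.1031]
tool_rot: [0.678, 0.735, -0.001, -0.002]
ft_force: [-8.0, 1.4, 24.1]
grip_width: 0.0496
grip_force: 45.0
time: 49.87
position: [0.6563, 0.0077, 0.1032]
tool_rot: [0.678, 0.735, 0.0, -0.0]
ft_force: [-0.7, 1.0, 1.2]
grip_width: 0.0496
grip_force: 45.0
tcp [656.3   7.7 103.2] tool shift [ 0.3 -0.9  0. ] dist 1 tooly yaw 4.6 roll 0.0 (q6 -14)
```

```bash
python3 -m creep '[{"translation":[0,0,0],"roll":0,"gripper":75},{"translation":[0,0,0],"roll":0,"gripper":75},{"translation":[0,0,0],"roll":0,"gripper":75},{"translation":[0,0,0],"roll":0,"gripper":75},{"translation":[0,0,0],"roll":0,"gripper":75}]'
python3 -m creep '[{"translation":[0,0,-5],"roll":0,"gripper":75},{"translation":[0,0,-15],"roll":0,"gripper":75},{"translation":[0,0,-35],"roll":0,"gripper":75},{"translation":[0,0,-55],"roll":0,"gripper":75},{"translation":[0,0,-55],"roll":0,"gripper":75}]'
python3 -c "
from h import *
move(397.9,343.7,1.6)"
```

```text
time: 50.28
position: [0.6569, 0.0071, 0.1029]
tool_rot: [0.678, 0.735, 0.0, 0.0]
ft_force: [-0.1, 0.9, -0.2]
grip_width: 0.0723
grip_force: 0.0
time: 50.7
position: [0.6597, 0.007, 0.163]
tool_rot: [0.678, 0.735, 0.003, 0.004]
ft_force: [0.7, 0.0, 0.2]
grip_width: 0.0749
grip_force: 0.0
tcp [659.7   7.  163. ] tool shift [ 356.8 -233.7   -2.9] dist 427 tooly yaw 4.6 roll 3.0 (q6 -14)
```

```bash
python3 -m creep '[{"translation":[18,-12,0],"roll":0,"gripper":75},{"translation":[45,-29,0],"roll":0,"gripper":75},{"translation":[76,-50,0],"roll":0,"gripper":75},{"translation":[108,-71,0],"roll":0,"gripper":75},{"translation":[140,-92,0],"roll":0,"gripper":75}]' >/dev/null
python3 -m creep '[{"translation":[32,-21,0],"roll":0,"gripper":75},{"translation":[64,-42,0],"roll":0,"gripper":75},{"translation":[92,-60,0],"roll":0,"gripper":75},{"translation":[118,-77,0],"roll":0,"gripper":75},{"translation":[140,-92,0],"roll":0,"gripper":75}]' >/dev/null
python3 -m creep '[{"translation":[25,-16,15],"roll":3,"gripper":75},{"translation":[50,-32,30],"roll":3,"gripper":75},{"translation":[66,-42,45],"roll":3,"gripper":75},{"translation":[77,-49,55],"roll":3,"gripper":75},{"translation":[77,-49,60],"roll":3,"gripper":75}]' >/dev/null
python3 -m creep '[{"translation":[0,0,0],"roll":0,"gripper":75},{"translation":[0,0,0],"roll":0,"gripper":75},{"translation":[0,0,0],"roll":0,"gripper":75}]'
python3 - <<'E'
from h import *
im=viewer.camera("top"); print("can",[(d["bbox"],round(d["p"],2)) for d in viewer.recognise("top","can")])
move(397.0,343.7,1.6)
hsv=cv2.cvtColor(im,cv2.COLOR_BGR2HSV); S,V=hsv[...,1],hsv[...,2]
print("blocks",rect("top",((S<40)&(V>200)).astype(np.uint8),(250,130,95,50),.094))
E
```

```text
time: 52.2
position: [0.3968, 0.344, 0.0985]
tool_rot: [0.697, 0.717, 0.001, 0.0]
ft_force: [0.0, 0.4, -1.0]
grip_width: 0.0751
grip_force: 0.0
can [([237.2, 210.0, 33.1, 40.7], 0.66)]
tcp [396.8 343.9  98.6] tool shift [-0.2  0.2  0. ] dist 0 tooly yaw 1.5 roll -0.1 (q6 27)
blocks [[657.2, 72.1, 57.4, 52.6, -88.5], [663.5, 6.5, 56.9, 55.9, -88.4]]
```

```bash
python3 -m creep '[{"translation":[0,0,20],"roll":0,"gripper":75},{"translation":[0,0,42],"roll":0,"gripper":75},{"translation":[0,0,58],"roll":0,"gripper":75},{"translation":[0,0,65],"roll":0,"gripper":75},{"translation":[0,0,65],"roll":0,"gripper":75}]' 
python3 -m creep '[{"translation":[0,0,0],"roll":0,"gripper":35},{"translation":[0,0,0],"roll":0,"gripper":35},{"translation":[0,0,0],"roll":0,"gripper":35},{"translation":[0,0,0],"roll":0,"gripper":35},{"translation":[0,0,0],"roll":0,"gripper":35}]' 45 >/dev/null
python3 -m creep '[{"translation":[0,0,0],"roll":0,"gripper":35},{"translation":[0,0,0],"roll":0,"gripper":35},{"translation":[0,0,0],"roll":0,"gripper":35}]'
python3 -m creep '[{"translation":[0,0,-8],"roll":0,"gripper":35},{"translation":[0,0,-25],"roll":0,"gripper":35},{"translation":[0,0,-55],"roll":0,"gripper":35},{"translation":[0,0,-85],"roll":0,"gripper":35},{"translation":[0,0,-112],"roll":0,"gripper":35}]'
python3 -c "
from h import *
move(660.7,-60.5,4.6)"
```

```text
time: 52.72
position: [0.3958, 0.3437, 0.0326]
tool_rot: [0.697, 0.717, -0.001, -0.0]
ft_force: [-0.5, -0.3, 0.7]
grip_width: 0.0747
grip_force: 0.0
time: 53.38
position: [0.3953, 0.3443, 0.0332]
tool_rot: [0.697, 0.717, -0.0, -0.0]
ft_force: [-1.6, -1.2, 5.0]
grip_width: 0.0493
grip_force: 45.0
time: 53.8
position: [0.3954, 0.3443, 0.1462]
tool_rot: [0.697, 0.717, -0.0, 0.0]
ft_force: [0.7, 0.9, -2.0]
grip_width: 0.0495
grip_force: 45.0
tcp [395.4 344.3 146.2] tool shift [-412.2  253.6    0. ] dist 484 tooly yaw 1.6 roll -3.0 (q6 27)
```

```bash
python3 -m creep '[{"translation":[-6,16,0],"roll":0,"gripper":35},{"translation":[-17,42,0],"roll":0,"gripper":35},{"translation":[-31,77,0],"roll":0,"gripper":35},{"translation":[-45,112,0],"roll":0,"gripper":35},{"translation":[-60,145,0],"roll":0,"gripper":35}]'
python3 -m creep '[{"translation":[-33,10,0],"roll":0,"gripper":35},{"translation":[-67,20,0],"roll":0,"gripper":35},{"translation":[-101,31,0],"roll":0,"gripper":35},{"translation":[-135,41,0],"roll":0,"gripper":35},{"translation":[-165,50,0],"roll":0,"gripper":35}]'
python3 -m creep '[{"translation":[-33,10,0],"roll":-3,"gripper":35},{"translation":[-67,20,0],"roll":-3,"gripper":35},{"translation":[-101,31,0],"roll":-3,"gripper":35},{"translation":[-135,41,0],"roll":-3,"gripper":35},{"translation":[-162,49,0],"roll":-3,"gripper":35}]'
python3 -m creep '[{"translation":[-10,4,0],"roll":0,"gripper":35},{"translation":[-20,7,0],"roll":0,"gripper":35},{"translation":[-24,8,0],"roll":0,"gripper":35},{"translation":[-24,8,0],"roll":0,"gripper":35},{"translation":[-24,8,0],"roll":0,"gripper":35}]'
python3 -c "
from h import *
move(660.7,-60.5,4.6)"
```

```text
time: 54.22
position: [0.5442, 0.2876, 0.1442]
tool_rot: [0.697, 0.717, 0.0, 0.0]
ft_force: [-0.0, 0.2, -1.4]
grip_width: 0.0494
grip_force: 45.0
time: 54.63
position: [0.5975, 0.1222, 0.1437]
tool_rot: [0.697, 0.717, -0.001, -0.0]
ft_force: [-0.2, -0.6, -1.5]
grip_width: 0.0494
grip_force: 45.0
time: 55.05
position: [0.6512, -0.0392, 0.1437]
tool_rot: [0.678, 0.735, -0.0, 0.0]
ft_force: [0.6, 0.0, -0.6]
grip_width: 0.0494
grip_force: 45.0
time: 55.47
position: [0.6597, -0.0576, 0.1444]
tool_rot: [0.678, 0.735, -0.0, -0.001]
ft_force: [0.0, 0.1, -1.9]
grip_width: 0.0493
grip_force: 45.0
tcp [659.7 -57.6 144.4] tool shift [-3.   0.8 -0. ] dist 3 tooly yaw 4.7 roll 0.1 (q6 -19)
```

```bash
python3 -m creep '[{"translation":[-3,0,8],"roll":0,"gripper":35},{"translation":[-3,0,20],"roll":0,"gripper":35},{"translation":[-3,0,30],"roll":0,"gripper":35},{"translation":[-3,0,36],"roll":0,"gripper":35},{"translation":[-3,0,38],"roll":0,"gripper":35}]'
python3 -m creep '[{"translation":[0,0,1],"roll":0,"gripper":35},{"translation":[0,0,2],"roll":0,"gripper":35},{"translation":[0,0,3],"roll":0,"gripper":35},{"translation":[0,0,3],"roll":0,"gripper":35}]'
python3 -c "
from h import *
move(660.7,-60.5,4.6)"
```

```text
time: 55.88
position: [0.659, -0.061, 0.1044]
tool_rot: [0.678, 0.735, -0.001, -0.002]
ft_force: [-0.6, 0.1, -1.7]
grip_width: 0.0493
grip_force: 45.0
time: 56.22
position: [0.6608, -0.0619, 0.1041]
tool_rot: [0.678, 0.735, 0.0, 0.0]
ft_force: [0.4, 0.6, -1.7]
grip_width: 0.0496
grip_force: 45.0
tcp [660.8 -61.9 104.1] tool shift [ 1.4  0.  -0. ] dist 1 tooly yaw 4.6 roll 0.0 (q6 -20)
```

Still just off the slip; I lower it another 1.5 mm, release, rise and move aside for a check.

```bash
python3 -m creep '[{"translation":[1,0,0.7],"roll":0,"gripper":35},{"translation":[1,0,1.5],"roll":0,"gripper":35},{"translation":[1,0,1.5],"roll":0,"gripper":35},{"translation":[1,0,1.5],"roll":0,"gripper":35}]'
python3 -m creep '[{"translation":[0,0,0],"roll":0,"gripper":75},{"translation":[0,0,0],"roll":0,"gripper":75},{"translation":[0,0,0],"roll":0,"gripper":75},{"translation":[0,0,0],"roll":0,"gripper":75},{"translation":[0,0,0],"roll":0,"gripper":75}]'
python3 -m creep '[{"translation":[0,0,-5],"roll":0,"gripper":75},{"translation":[0,0,-20],"roll":0,"gripper":75},{"translation":[0,0,-50],"roll":0,"gripper":75},{"translation":[0,0,-85],"roll":0,"gripper":75},{"translation":[0,0,-110],"roll":0,"gripper":75}]'
python3 -m creep '[{"translation":[-35,-10,0],"roll":0,"gripper":75},{"translation":[-70,-20,0],"roll":0,"gripper":75},{"translation":[-105,-30,0],"roll":0,"gripper":75},{"translation":[-140,-40,0],"roll":0,"gripper":75},{"translation":[-170,-48,0],"roll":0,"gripper":75}]' >/dev/null
python3 -m creep '[{"translation":[-35,-10,0],"roll":0,"gripper":75},{"translation":[-70,-20,0],"roll":0,"gripper":75},{"translation":[-85,-30,0],"roll":0,"gripper":75},{"translation":[-85,-30,0],"roll":0,"gripper":75},{"translation":[-85,-30,0],"roll":0,"gripper":75}]'
python3 - <<'E'
from h import *
a=viewer.camera("top"); print("can",[(d["bbox"],round(d["p"],2)) for d in viewer.recognise("top","can")])
b=viewer.camera("scene")
a=cv2.resize(a[120:270,150:350],(800,600),interpolation=cv2.INTER_CUBIC)[:330]; b=cv2.resize(b[160:280,220:490],(800,356))[:270]
cv2.imwrite("pics/f.png",np.vstack([a,b]))
E
```

```text
time: 56.55
position: [0.6605, -0.0608, 0.1025]
tool_rot: [0.678, 0.735, 0.0, 0.0]
ft_force: [0.5, -0.1, -2.6]
grip_width: 0.0495
grip_force: 45.0
time: 56.97
position: [0.6607, -0.0609, 0.1026]
tool_rot: [0.678, 0.735, 0.0, 0.0]
ft_force: [-0.3, 0.3, -0.1]
grip_width: 0.0719
grip_force: 0.0
time: 57.38
position: [0.6612, -0.0609, 0.2153]
tool_rot: [0.678, 0.735, 0.001, 0.001]
ft_force: [1.0, -0.5, 0.4]
grip_width: 0.0749
grip_force: 0.0
time: 58.22
position: [0.6027, -0.3222, 0.2125]
tool_rot: [0.679, 0.734, 0.0, -0.0]
ft_force: [-0.0, 0.3, 0.1]
grip_width: 0.0754
grip_force: 0.0
can [([225.3, 182.5, 8.7, 10.2], 0.57), ([236.0, 211.1, 8.7, 17.9], 0.54)]
```

View pics/f.png

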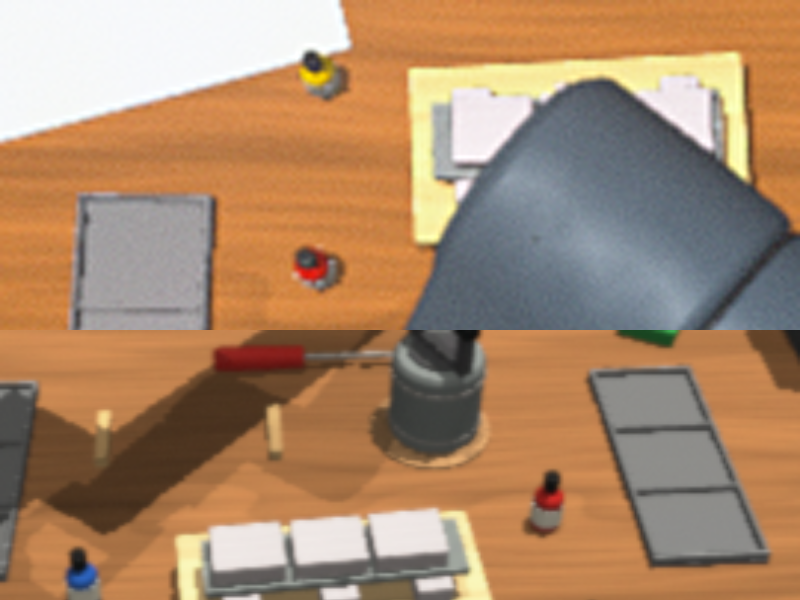

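The final views show the three blocks side by side on the level slip (scene crop, row ~550), over three bars. The can is centred on the mat at (437,410), the inks are unmoved, and the arm is clear.

```bash
python3 -c "
from rig import hand_in
print(hand_in())"
```

```text
the job is handed in; nothing more can be done
None
```

The job is handed in, though `hand_in()` returned no verdict: the can is on the mat, three bars lie crosswise on the stand, the slip covers them, and three blocks lie in a row on it, with the ink bottles left where they were.

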